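# Fold the dust screen away and load the viewing station

## Task

Fold the viewing station's two-panel dust screen flat together and swing the folded pair fully home along the back of the white base, leaving the specimen carrier where it stands until that is done. Then set the specimen carrier flat on the base between the two guide rails, lengthwise and with its ends level with the rails' ends, and let go, leaving the screen home. Leave the jar, the slide box and the tall bottle standing where they are.

Things in the scene. Friction and masses are not known exactly. Their poses are not given: they have to be found in the camera images.
- station: White base plate 240 (x) x 260 (y) x 8 mm, fixed to the bench. Origin: centre of its underside; x to its back (away from the robot, yaw up to 17 degrees), y to its left, z up. Carries two guide rails and, on a post, the dust screen: two upright grey panels with aluminium top edges, 6 mm thick, undersides 20 mm and tops 90 mm above the bench, both hinges vertical.
- panel_a (a joint): Angle (rad) of panel A about the post: 0 = home (stop), A running from the post along the station's -y; grows clockwise seen from above, 1.57 = along the station's -x; stop 1.65. A reaches 8 to 148 mm from the post axis. Its outer face lies 7 mm right of the line post to elbow (looking that way); home, it faces the robot. Dry friction 0.25 N m, stays where left.
- panel_b (a joint): Angle (rad) of panel B to panel A at the elbow: 0 = folded flat on A's inner face (stop), B running back towards the post; grows clockwise seen from above as B opens; stop 2.6. B reaches 6 to 138 mm from the elbow axis. Its outer face, pushed to fold it, lies 7 mm right of the line elbow to free edge (looking that way). Dry friction 0.08 N m, looser than A's, stays where left.
- post (a point): Point on the axis of the vertical post (panel A's hinge axis), 90 mm above the bench, at x = +80, y = +100 mm on the station.
- elbow (a point): Point on the vertical hinge axis between panels A and B, 154 mm from the post axis, 90 mm above the bench.
- free_edge (a point): Middle of the top of panel B's free upright edge, 138 mm along B from the elbow, 90 mm above the bench.
- rails (a point): Point on the base's top (8 mm above the bench) midway between the two steel guide rails, right above the station's origin. The rails are 90 mm long along the station's x, centred there, 6 mm wide and 8 mm high (tops 16 mm above the bench), inner faces 62 mm apart.
- carrier: Loose specimen carrier, about 0.18 kg: a steel plate 90 (x) x 50 (y) x 10 mm with an upright grey grip block 44 (x) x 16 (y) mm on its middle, reaching from 10 to 48 mm above its underside. Origin: centre of the underside, z up. Symmetrical under a half turn. Stands on the bench beside the station, on either side.
- jar: Bystander: lidded amber jar, 56 mm across, 62 mm tall, loose. Origin: centre of the underside.
- slide_box: Bystander: closed box 88 (x) x 61 (y) x 44 mm, loose. Origin: centre of the underside.
- vial: Bystander: amber bottle 54 mm across, 100 mm tall, loose, behind the station; panel B swings into it if panel A is pushed home with B still open. Origin: centre of the underside.
There are look-alikes about, which are no part of the job. What is shaped like the carrier but green or purple is not meant.

How it is judged:
By the outcome, as a careful person would: the job done as asked, in the order asked, and still so for the second after the job is handed in, with the robot touching nothing.
It also fails if it takes over 67 s, if anything falls off the work surface, if the arm or the gripper's body presses on something with over 40 N, if the wrist force passes 120 N, or if a joint passes its speed limit or range.

## Robot

A 6-joint arm with a two-finger parallel gripper is mounted at the origin on the work surface. World frame = base frame: x ahead of the robot, y to its left, z up, the work surface at z = 0. Lengths are in m, angles in degrees, forces in N, time in s.
With the tool pointing down it reaches from about 0.225 to 0.875 m from the base axis. Payload 3.4 kg.
Tool frame: the origin (TCP) lies at the very end of the fingers, on their centre line; the grasp point (between the pads) lies pinch_z behind it (pinch_z is the distance from the TCP to the grasp point, in m); x points along the fingers, y is the direction in which the jaws open and shut, and the axes are right-handed (so a half turn about x gives the same grasp; the last joint's range is limited). The gripper opens to 85 mm and grips with 20 to 120 N. Pads are 22 mm wide; open, the fingers measure 114 mm over their backs; the gripper's body (76 mm by 85 mm) begins 54 mm behind the grasp point. The pads swing forward as they close: fully open they stand 13 mm farther back than shut.
Start: joints at [-78.209, 15.808, 86.224, -0, 77.962, -6.933], TCP at [0.185, -0.545, 0.231] pointing down, gripper open.
Joint ranges: [-165.64, 165.64], [-43.16, 119.46], [12.63, 154.43], [-67.54, 247.53], [6.08, 155.33], [-154.97, 154.97]. Speed limits (degrees/s): [147.25, 147.25, 180, 180, 180, 180].

## Interface

Orientations are given as [roll, pitch, yaw] about the fixed x, y, z axes, in that order (R = Rz(yaw) Ry(pitch) Rx(roll)).
In Python, from bench import * gives the robot as it stands.
- The arm moves only by the shell command python3 -m handwheel 'ROWS'. ROWS is a JSON object of lists of equal length, an entry for each row: "offset": the shift along the tool's x, y, z in m, a list of three; "turn": the turn, a rotation vector about the tool's x, y, z in rad, a list of three; "claw": the closure, from -1 (fully open) to 1 (shut). In form: {"offset": [[tx, ty, tz], ...], "turn": [[ax, ay, az], ...], "claw": [claw, ...]}. A call has 1 to 5 rows; each row is the pose to reach, as a shift and turn from the pose measured when the call began, along the tool's axes at that moment; what a row does not reach only later rows make up. A row lasts 1/10 s, in which the tool goes at most 50 mm and 8.59 degrees, less where a joint would pass 70% of its speed; a pose out of reach is approached as far as the arm can. A call with a gripper value outside its range is refused whole. The fingers move at their own pace and stop on an object; the grip force is fixed at half the most. Time passes only in rows, so rows that repeat a pose let the fingers close. It gives the time, the measured TCP pose, the force and the opening at its end, in the units of the state.
- get_obs(): the state, without advancing time (a new reading comes with each control period).
- get_image(name): name is "scene" or "top"; returns (picture, depth): 480x640x3 uint8, red, green, blue; 480x640 float32, m along the optical axis (not along the pixel's ray), 0 where there is no reading.
- camera_model(name): a dict with "fx", "fy", "cx", "cy" (pixels), "k1" (the pictures are not rectified: a ray, as slopes to the right and down, at radius r is drawn at 1 + k1 r^2 times it, then the intrinsics apply), "R" (3x3) and "t" (3): a world point X has camera coordinates R X + t. Camera axes: x right, y down, z forward; pixel columns grow to the right and rows downward; lengths in m; the calibration is good to about 2 mm. A picture is of the moment at which its call begins. camera_model takes no time and is no camera call.
- job_done(): hands the job in, once; it reports no verdict.
The state is a dict: "time_s": time; "qpos": joint angles; "joint_vel": joint speeds; "joint_torque": joint torques, N m; "tcp_pos": TCP position; "tool_rot": TCP orientation; "ft_force": force on the tool from outside, world axes, zero at the start; "ft_torque": the same for the moment, N m; "opening": finger opening in m.
Only numpy, scipy, OpenCV 4.12 (cv2) and the standard library are available. Lean on these libraries where they do the work, as an engineer would, in place of code of your own. Each camera call takes 0.05 s, during which the arm holds its last target.

## Working session

There is one attempt and no reset: what is moved stays moved. The work goes in short steps, Python scripts to look and compute and a shell command to move; the robot and the scene stay as the last step left them, time stands still between calls to the robot, and variables do not carry over. Pictures are saved under pics/ and viewed, and the job is handed in when it is done.

```bash
ls; mkdir -p pics; python3 - <<'E'
from bench import *
import cv2,numpy as np
for n in("scene","top"):
    im,d=get_image(n); np.savez(f"pics/{n}0.npz",im=im,d=d); cv2.imwrite(f"pics/{n}0.png",im[:,:,::-1])
    m=camera_model(n); print(n,m)
print(get_obs())
E
```

```text
pics
scene {'fx': 542.5656854436738, 'fy': 542.5656854436738, 'cx': 333.2694523687016, 'cy': 240.70356765300554, 'k1': -0.04591830032054793, 'R': array([[-0.42261962,  0.90620212,  0.01379777],
       [ 0.57162825,  0.27833886, -0.7718605 ],
       [-0.70330207, -0.3183162 , -0.63564219]]), 't': array([ 0.31143199, -0.27062148,  1.80733957])}
top {'fx': 474.7536082211608, 'fy': 474.7536082211608, 'cx': 322.10428640832083, 'cy': 234.76958982025806, 'k1': -0.041816848930783655, 'R': array([[-0.0210309 , -0.99955845, -0.02099061],
       [-0.98909176,  0.02386311, -0.14535487],
       [ 0.14579159,  0.01770469, -0.98915689]]), 't': array([-0.03344453,  0.62459148,  0.95504773])}
{'time_s': 0.1, 'qpos': array([-7.82098297e+01,  1.58449799e+01,  8.62877904e+01, -1.02582250e-03,
        7.79646843e+01, -6.93450316e+00]), 'joint_vel': array([-0.00669288, -0.16280025, -0.1192979 ,  0.00578481,  0.03563442,
        0.01392805]), 'joint_torque': array([ 1.18478922e-03, -4.17698300e+01, -2.46405530e+01, -2.12521832e-04,
        5.77334882e-03,  4.35805248e-06]), 'tcp_pos': array([ 0.1844599 , -0.54409854,  0.2305177 ]), 'tool_rot': array([-96.34489054,  89.90254027, 102.37999771]), 'ft_force': array([0.31096302, 0.04702374, 0.55081366]), 'ft_torque': array([-0.05411883, -0.03358703, -0.02683505]), 'opening': 0.08538709487452611}
```

View pics/scene0.png

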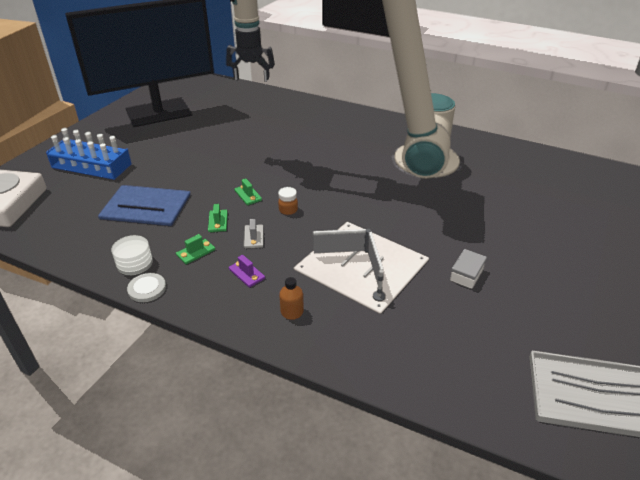

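View pics/top0.png

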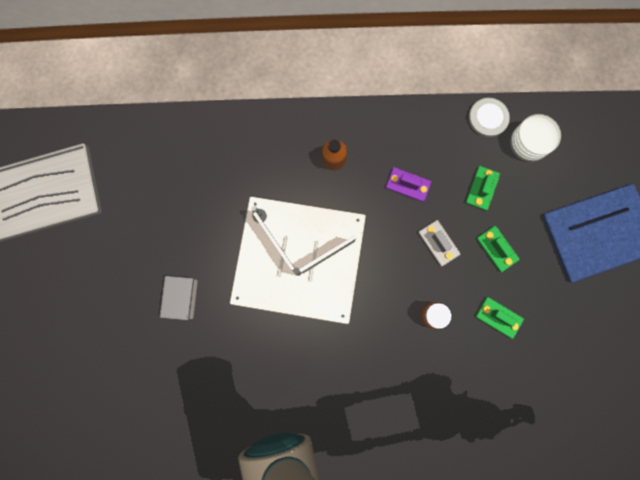

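The scene picture shows the grey carrier at (254,236), and the greens and purple at (248,191), (218,220), (196,249), (247,270). In the top picture:
- **Screen:** post at about (259,215), elbow (297,271), free edge (355,240).
- **Could be taken for the carrier:** grey (440,243), purple (409,184), green (484,188), (498,249), (500,318). By the description I choose the grey one at (440,243).
- **Bystanders:** jar (438,316), box (178,298), bottle (334,153).

Next come a close crop and the measurements.

```bash
cat > h.py <<'E'
from bench import *
import cv2,numpy as np
def cam(n):
    m=camera_model(n);K=np.array([[m['fx'],0,m['cx']],[0,m['fy'],m['cy']],[0,0,1]]);D=np.array([m['k1'],0,0,0,0.]);return K,D,np.array(m['R']),np.array(m['t'])
def ray(n,uv):
    K,D,R,t=cam(n);p=cv2.undistortPoints(np.array(uv,float).reshape(-1,1,2),K,D).reshape(-1,2)
    d=np.c_[p,np.ones(len(p))]@R; return -R.T@t,d
def onz(n,uv,z):
    c,d=ray(n,uv); return c+d*((z-c[2])/d[:,2])[:,None]
def proj(n,X):
    K,D,R,t=cam(n);return cv2.projectPoints(np.array(X,float).reshape(-1,1,3),cv2.Rodrigues(R)[0],t,K,D)[0].reshape(-1,2)
def load(n,k):
    z=np.load(f"pics/{n}{k}.npz");return z['im'],z['d']
def snap(n,k):
    im,d=get_image(n);np.savez(f"pics/{n}{k}.npz",im=im,d=d);cv2.imwrite(f"pics/{n}{k}.png",im[:,:,::-1]);return im,d
def cloud(n,d):
    K,D,R,t=cam(n);v,u=np.mgrid[0:480,0:640];p=cv2.undistortPoints(np.c_[u.ravel(),v.ravel()].astype(float).reshape(-1,1,2),K,D).reshape(-1,2)
    P=np.c_[p,np.ones(len(p))]*d.reshape(-1,1); return ((P-t)@R).reshape(480,640,3)
E
python3 - <<'E'
from h import *
im,d=load('top',0)
c=im[180:340,200:480];cv2.imwrite('pics/crop0.png',cv2.resize(c,(784,448),interpolation=cv2.INTER_CUBIC)[:,:,::-1])
P=cloud('top',d)
hsv=cv2.cvtColor(im,cv2.COLOR_RGB2HSV)
# base
m=((im.min(2)>150)).astype(np.uint8)
m[:, :220]=0;m[:,375:]=0;m[:185]=0;m[330:]=0
m=cv2.morphologyEx(m,cv2.MORPH_CLOSE,np.ones((25,25)))
ct=max(cv2.findContours(m,0,2)[0],key=cv2.contourArea)
w=onz('top',ct.reshape(-1,2),.008)[:,:2]
r=cv2.minAreaRect((w*1000).astype(np.float32));print('base',r,cv2.boxPoints(r))
z=P[...,2]
# high points in screen region
s=np.zeros(z.shape,bool);s[190:300,235:365]=1
q=P[s&(z>.075)];print(len(q),np.percentile(q[:,2],[5,50,95]))
# carrier
s=np.zeros(z.shape,np.uint8);s[215:270,412:465]=1
cm=(s>0)&(z>.006)
print('carrier z',np.percentile(P[cm][:,2],[5,50,95,99]))
g=P[cm&(z>.035)][:,:2];r=cv2.minAreaRect((g*1000).astype(np.float32));print('grip',len(g),r)
g=P[cm&(z<.02)][:,:2];r=cv2.minAreaRect((P[cm][:,:2]*1000).astype(np.float32));print('plate',r)
E
```

```text
base ((578.180419921875, 6.8829345703125), (260.2305603027344, 239.6917724609375), 79.36555480957031) [[ 436.38116  -98.88093]
 [ 671.9561  -143.11418]
 [ 719.9797   112.6468 ]
 [ 484.40472  156.88005]]
597 [0.07930367 0.09008953 1.03477744]
carrier z [0.00750841 0.01147727 0.04911446 0.44512326]
grip 198 ((535.0625610351562, -192.18508911132812), (43.86286163330078, 275.01275634765625), 33.327938079833984)
plate ((570.1808471679688, -191.65728759765625), (97.65608215332031, 297.4808654785156), 17.973861694335938)
```

View pics/crop0.png

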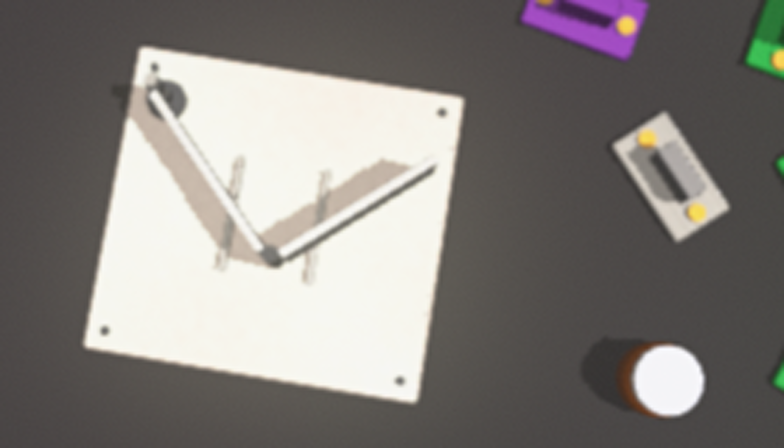

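The crop shows a light steel plate with a dark grip block at crop (670,178), so it's the grey carrier. The base is clear, and the screen runs post (165,98), elbow (272,257), free edge (435,163). The base fits 260 x 240 mm exactly.

```bash
python3 - <<'E'
from h import *
im,d=load('top',0);P=cloud('top',d);z=P[...,2]
yaw=np.radians(-10.63);c=np.array([.5782,.0069]);X=np.array([np.cos(yaw),np.sin(yaw)]);Y=np.array([-X[1],X[0]])
post=c+.08*X+.1*Y
f=lambda u,v:(200+u/2.8-.3,180+v/2.8-.3)
print('post',post,onz('top',[f(160,96)],.09))
e=onz('top',[f(272,257)],.09)[0,:2];fe=onz('top',[f(436,162)],.09)[0,:2]
print('elbow',e,np.hypot(*(e-post)),'free',fe,np.hypot(*(fe-e)))
print('proj rails/top',proj('top',[[*c,.008]]),proj('scene',[[*c,.008],[*post,.09],[*e,.09],[*fe,.09]]))
# angle from panel top pts
s=np.zeros(z.shape,bool);s[195:300,235:365]=1
q=P[s&(z>.08)&(z<.1)][:,:2]
def ang(a): return np.degrees(np.arctan2(a[1],a[0]))
da=ang(e-post);A0=ang(-Y);print('A angle(rad)',np.radians(A0-da))
db=ang(fe-e);print('B',np.radians((ang(post-e)-db)%360))
def tost(p): v=np.array(p)-c;return np.round([v@X,v@Y],4)
print('st: elbow',tost(e),'free',tost(fe))
# carrier
for name,(a,b,cc,dd),lo,hi in [('carrier',(215,270,412,465),.002,.06),('grip',(215,270,412,465),.035,.06),('jar',(295,335,415,460),.02,.08),('box',(265,330,150,205),.02,.06),('vial',(130,175,310,355),.02,.12)]:
    s=np.zeros(z.shape,bool);s[a:b,cc:dd]=1
    mm=(s&(z>lo)&(z<hi)).astype(np.uint8)
    n,l,st,_=cv2.connectedComponentsWithStats(mm);k=1+np.argmax(st[1:,4]);g=P[l==k]
    r=cv2.minAreaRect((g[:,:2]*1000).astype(np.float32));print(name,len(g),r,np.percentile(g[:,2],[5,50,95]),tost(np.array(r[0])/1000))
# carrier via colour contour on plane z=.01
s=np.zeros(z.shape,np.uint8);s[212:272,410:468]=1
cm=((s>0)&(im.max(2)>95)).astype(np.uint8);cm=cv2.morphologyEx(cm,cv2.MORPH_CLOSE,np.ones((9,9)))
ct=max(cv2.findContours(cm,0,2)[0],key=cv2.contourArea)
r=cv2.minAreaRect((onz('top',ct.reshape(-1,2),.01)[:,:2]*1000).astype(np.float32));print('col carrier',r)
E
```

```text
post [0.67527371 0.09042661] [[0.66297787 0.08341246 0.09      ]]
elbow [0.54438672 0.00354466] 0.1570983057451816 free [ 0.60981927 -0.11508094] 0.1354749056838774
proj rails/top [[297.8693123  258.55868291]] [[361.85842409 262.36418114]
 [380.79510862 271.63149284]
 [367.3453446  229.61904956]
 [313.5584161  231.30220142]]
A angle(rad) 0.7992568625987369
B 1.6527451346063535
st: elbow [-0.0326 -0.0095] free [ 0.0536 -0.1141]
carrier 1035 ((607.1242065429688, -296.63568115234375), (105.79993438720703, 70.0830078125), 25.47381591796875) [0.00354435 0.01108766 0.04865476] [ 0.0844 -0.293 ]
grip 188 ((606.0213012695312, -300.0525207519531), (43.77044677734375, 17.164539337158203), 31.908870697021484) [0.03830487 0.04740528 0.0507169 ] [ 0.084  -0.2966]
jar 638 ((451.1529235839844, -276.5980224609375), (52.799652099609375, 52.99463653564453), 40.23496627807617) [0.03094798 0.06133828 0.06475716] [-0.0726 -0.3021]
box 1296 ((498.66754150390625, 261.54400634765625), (62.993621826171875, 88.19646453857422), 84.02735900878906) [0.03713488 0.04386489 0.04718926] [-0.1251  0.2356]
vial 599 ((800.9393920898438, -77.09750366210938), (51.43849563598633, 51.93259811401367), 3.411834239959717) [0.03103834 0.06986381 0.10130898] [ 0.2344 -0.0415]
col carrier ((605.8518676757812, -301.1562194824219), (92.85466766357422, 52.830806732177734), 30.951814651489258)
```

```bash
cat >> h.py <<'E'
from scipy.spatial.transform import Rotation as Ro
yaw=np.radians(-10.63);c=np.array([.5782,.0069]);X=np.array([np.cos(yaw),np.sin(yaw)]);Y=np.array([-X[1],X[0]])
post=c+.08*X+.1*Y
def st2w(x,y): return c+x*X+y*Y
def w2st(p): v=np.array(p)[:2]-c;return np.array([v@X,v@Y])
def rel(targets):
    """targets: list of (x,y,z,psi deg of tool y)"""
    o=get_obs();p=np.array(o['tcp_pos']);R=Ro.from_euler('xyz',o['tool_rot'],degrees=True)
    ty=R.as_matrix()[:,1];print('t',round(o['time_s'],2),'tcp',p.round(4),'psi',np.degrees(np.arctan2(ty[1],ty[0])).round(1),'F',np.round(o['ft_force'],1),'q6',o['qpos'][5].round(1))
    for x,y,z,ps in targets:
        s=np.radians(ps);D=np.array([[0,0,-1],[np.cos(s),np.sin(s),0],[np.sin(s),-np.cos(s),0]]).T
        print((x,y,z,ps),'off',R.inv().apply(np.array([x,y,z])-p).round(4),'turn',(R.inv()*Ro.from_matrix(D)).as_rotvec().round(4))
E
python3 - <<'E'
import bench;print([x for x in dir(bench) if x[0]!='_'])
print(getattr(bench,'pinch_z',None))
from h import *
a=np.array([.5444,.0035])-post;a/=np.hypot(*a);E=post+.154*a
print('E',E)
fe=np.array([.6098,-.1151]);b=fe-E;tb=np.arctan2(b[1],b[0]);ta=np.arctan2(-a[1],-a[0]);print('B ang',np.degrees(tb),'A back ang',np.degrees(ta))
psA=np.degrees(ta)
print('psi options',psA)
def pos(th,r,clear):
    u=np.array([np.cos(th),np.sin(th)]);n=np.array([u[1],-u[0]])
    d=th-ta;h=.011*abs(np.cos(d))+.0145*abs(np.sin(d));return E+r*u+(.007+h+clear)*n
for dd in (0,):rel([(*pos(tb,.11,.025),.2,psA-180),(*pos(tb,.11,.025),.2,psA)])
E
```

```text
['MotionError', 'camera_model', 'get_image', 'get_obs', 'job_done', 'pinch_z']
0.0187
E [0.54699224 0.00522177]
B ang -62.43551814467406 A back ang 33.59220123732254
psi options 33.59220123732254
t 0.1 tcp [ 0.1845 -0.5441  0.2305] psi -71.3 F [0.3 0.  0.6] q6 -6.9
(np.float64(0.5557196289173506), np.float64(-0.11430733486086041), 0.2, np.float64(-146.40779876267746)) off [ 0.0311 -0.2878 -0.4896] turn [1.3113e+00 9.0000e-04 1.6000e-03]
(np.float64(0.5557196289173506), np.float64(-0.11430733486086041), 0.2, np.float64(33.59220123732254)) off [ 0.0311 -0.2878 -0.4896] turn [-1.8303e+00 -1.7000e-03  1.0000e-03]
```

```bash
python3 -m handwheel '{"offset":[[0.031,-0.288,-0.49],[0.031,-0.288,-0.49],[0.031,-0.288,-0.49],[0.031,-0.288,-0.49],[0.031,-0.288,-0.49]],"turn":[[-1.83,0,0],[-1.83,0,0],[-1.83,0,0],[-1.83,0,0],[-1.83,0,0]],"claw":[1,1,1,1,1]}'
python3 -c "
from h import *
rel([(.556,-.114,.2,33.6)])"
```

```text
time_s: 0.6
tcp_pos: [0.3484, -0.3538, 0.2172]
tool_rot: [-159.8, 89.9, 82.2]
ft_force: [0.2, -0.8, 0.5]
opening: 0.0123
t 0.6 tcp [ 0.3484 -0.3538  0.2172] psi -28.0 F [ 0.2 -0.8  0.5] q6 -25.5
(0.556, -0.114, 0.2, 33.6) off [ 0.0175  0.0708 -0.3092] turn [-1.0749e+00 -1.2000e-03 -2.0000e-04]
```

```bash
python3 -m handwheel '{"offset":[[0.017,0.071,-0.309],[0.017,0.071,-0.309],[0.017,0.071,-0.309],[0.017,0.071,-0.309],[0.017,0.071,-0.309]],"turn":[[-1.075,0,0],[-1.075,0,0],[-1.075,0,0],[-1.075,0,0],[-1.075,0,0]],"claw":[1,1,1,1,1]}'
python3 -c "
from h import *
rel([(.556,-.114,.2,33.6),(.556,-.114,.05,33.6)])"
```

```text
time_s: 1.1
tcp_pos: [0.5117, -0.1648, 0.2039]
tool_rot: [169.0, 89.9, 94.0]
ft_force: [1.4, -0.6, -0.5]
opening: 0.0
t 1.1 tcp [ 0.5117 -0.1648  0.2039] psi 15.0 F [ 1.4 -0.6 -0.5] q6 -40.3
(0.556, -0.114, 0.2, 33.6) off [ 0.004   0.056  -0.0376] turn [-3.241e-01 -9.000e-04 -3.000e-04]
(0.556, -0.114, 0.05, 33.6) off [ 0.154   0.056  -0.0375] turn [-3.241e-01 -9.000e-04 -3.000e-04]
```

```bash
python3 -m handwheel '{"offset":[[0.004,0.056,-0.038],[0.004,0.056,-0.038],[0.004,0.056,-0.038],[0.08,0.056,-0.038],[0.11,0.056,-0.038]],"turn":[[-0.324,0,0],[-0.324,0,0],[-0.324,0,0],[-0.324,0,0],[-0.324,0,0]],"claw":[1,1,1,1,1]}'
python3 - <<'E'
from h import *
rel([(.556,-.114,.05,33.6)])
im,d=snap('scene',1);cv2.imwrite('pics/s1c.png',cv2.resize(im[130:350,180:480],(780,572),interpolation=cv2.INTER_CUBIC)[:,:,::-1])
E
```

```text
time_s: 1.6
tcp_pos: [0.5574, -0.1134, 0.1]
tool_rot: [48.3, 89.8, -8.0]
ft_force: [0.5, -0.5, 0.9]
opening: 0.0002
t 1.6 tcp [ 0.5574 -0.1134  0.1   ] psi 33.7 F [ 0.5 -0.5  0.9] q6 -52.2
(0.556, -0.114, 0.05, 33.6) off [ 0.05   -0.0017 -0.0004] turn [ 0.001   0.0029 -0.0033]
```

View pics/s1c.png

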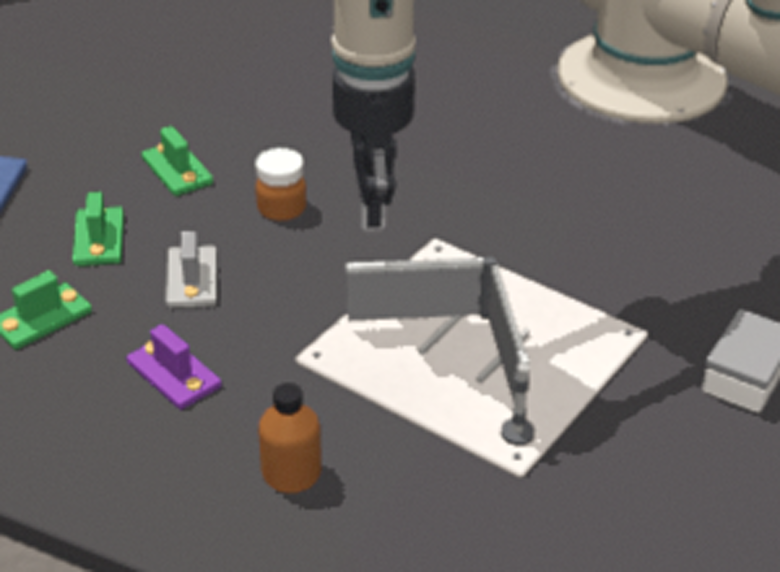

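The picture shows the shut fingers at crop (373,215), on the robot side of panel B's outer face, with the tip still above the panel tops. They can go straight down. I'll work out the arc from there.

```bash
python3 -m handwheel '{"offset":[[0.025,0,0],[0.05,0,0],[0.05,0,0]],"turn":[[0,0,0],[0,0,0],[0,0,0]],"claw":[1,1,1]}'
cat >> h.py <<'E'
E0=np.array([.547,.0052]);TA=np.radians(33.6);TB=np.radians(-62.4)
def pos(thd,r,clear):
    th=np.radians(thd);u=np.array([np.cos(th),np.sin(th)]);n=np.array([u[1],-u[0]])
    d=th-TA;h=.011*abs(np.cos(d))+.0145*abs(np.sin(d));return E0+r*u+(.007+h+clear)*n
E
python3 -c "
from h import *
rel([(*pos(t,.112,0),.05,33.6) for t in (-62.4,-54,-46,-38,-30,-22)])"
```

```text
time_s: 1.95
tcp_pos: [0.5466, -0.1101, 0.0381]
tool_rot: [-144.1, 88.7, 159.5]
ft_force: [-1.0, 0.1, 0.5]
opening: 0.0001
t 1.95 tcp [ 0.5466 -0.1101  0.0381] psi 33.6 F [-1.   0.1  0.5] q6 -52.2
(np.float64(0.5788872038798953), np.float64(-0.1045115687071931), 0.05, 33.6) off [-0.0125  0.0298  0.013 ] turn [ 0.0003 -0.0188  0.0136]
(np.float64(0.5950757134646795), np.float64(-0.09831056308368685), 0.05, 33.6) off [-0.0128  0.0468  0.0168] turn [ 0.0003 -0.0188  0.0136]
(np.float64(0.6080788876953284), np.float64(-0.09151512596878757), 0.05, 33.6) off [-0.0131  0.0614  0.0183] turn [ 0.0003 -0.0188  0.0136]
(np.float64(0.620339208731344), np.float64(-0.08284824896672208), 0.05, 33.6) off [-0.0133  0.0764  0.0179] turn [ 0.0003 -0.0188  0.0136]
(np.float64(0.6315554414766044), np.float64(-0.07234567930610461), 0.05, 33.6) off [-0.0134  0.0915  0.0153] turn [ 0.0003 -0.0188  0.0136]
(np.float64(0.6414124536743823), np.float64(-0.06010129931781101), 0.05, 33.6) off [-0.0135  0.1065  0.0106] turn [ 0.0003 -0.0188  0.0136]
```

```bash
python3 -m handwheel '{"offset":[[-0.01,0.015,0.008],[-0.01,0.030,0.013],[-0.01,0.047,0.017],[-0.01,0.061,0.018],[-0.01,0.076,0.018]],"turn":[[0,-0.019,0.014],[0,-0.019,0.014],[0,-0.019,0.014],[0,-0.019,0.014],[0,-0.019,0.014]],"claw":[1,1,1,1,1]}'
python3 - <<'E'
from h import *
rel([(*pos(t,.112,0),.05,33.6) for t in (-38,-30,-22,-14,-6,2,10)])
im,d=snap('scene',2);cv2.imwrite('pics/s2c.png',cv2.resize(im[130:350,180:480],(780,572),interpolation=cv2.INTER_CUBIC)[:,:,::-1])
E
```

```text
time_s: 2.45
tcp_pos: [0.623, -0.083, 0.0501]
tool_rot: [44.7, 89.7, -11.7]
ft_force: [-1.5, 0.6, 6.6]
opening: -0.0002
t 2.45 tcp [ 0.623  -0.083   0.0501] psi 33.6 F [-1.5  0.6  6.6] q6 -47.6
(np.float64(0.620339208731344), np.float64(-0.08284824896672208), 0.05, 33.6) off [ 0.     -0.0021 -0.0016] turn [ 0.0002  0.0042 -0.0042]
(np.float64(0.6315554414766044), np.float64(-0.07234567930610461), 0.05, 33.6) off [ 0.0001  0.013  -0.0042] turn [ 0.0002  0.0042 -0.0042]
(np.float64(0.6414124536743823), np.float64(-0.06010129931781101), 0.05, 33.6) off [ 0.0001  0.028  -0.0089] turn [ 0.0002  0.0042 -0.0042]
(np.float64(0.6495948509643973), np.float64(-0.04627386325018404), 0.05, 33.6) off [ 0.0002  0.0425 -0.0159] turn [ 0.0002  0.0042 -0.0042]
(np.float64(0.6558026870448047), np.float64(-0.031090072009636222), 0.05, 33.6) off [ 0.0002  0.0561 -0.0251] turn [ 0.0002  0.0042 -0.0042]
(np.float64(0.659768201601446), np.float64(-0.014843448359387734), 0.05, 33.6) off [ 0.0002  0.0684 -0.0364] turn [ 0.0002  0.0042 -0.0042]
(np.float64(0.6612724157388563), np.float64(0.0021112202485151672), 0.05, 33.6) off [ 0.0002  0.079  -0.0497] turn [ 0.0002  0.0042 -0.0042]
```

View pics/s2c.png

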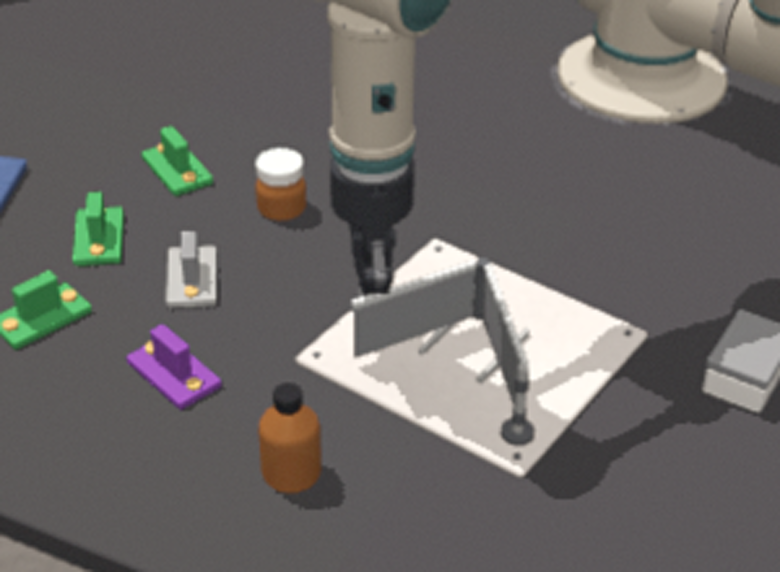

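Panel B is swinging in. Its free edge is now at crop (355,330), and the elbow at (481,262) has hardly moved. I'll carry on along the arc.

```bash
python3 -m handwheel '{"offset":[[0,0.013,-0.004],[0,0.028,-0.009],[0,0.043,-0.016],[0,0.056,-0.025],[0,0.068,-0.036]],"turn":[[0,0.004,-0.004],[0,0.004,-0.004],[0,0.004,-0.004],[0,0.004,-0.004],[0,0.004,-0.004]],"claw":[1,1,1,1,1]}'
python3 - <<'E'
from h import *
rel([(*pos(t,.112,0),.05,33.6) for t in (2,10,18,24,30,33)])
im,d=snap('top',3);cv2.imwrite('pics/t3c.png',cv2.resize(im[180:340,200:400],(750,600),interpolation=cv2.INTER_CUBIC)[:,:,::-1])
E
```

```text
time_s: 3.0
tcp_pos: [0.6627, -0.0129, 0.0511]
tool_rot: [61.9, 89.8, 5.6]
ft_force: [-3.1, -1.0, 5.7]
opening: -0.0002
t 3.0 tcp [ 0.6627 -0.0129  0.0511] psi 33.7 F [-3.1 -1.   5.7] q6 -40.8
(np.float64(0.659768201601446), np.float64(-0.014843448359387734), 0.05, 33.6) off [ 0.0011 -0.0035 -0.    ] turn [ 0.001   0.0018 -0.0034]
(np.float64(0.6612724157388563), np.float64(0.0021112202485151672), 0.05, 33.6) off [ 0.0011  0.0071 -0.0133] turn [ 0.001   0.0018 -0.0034]
(np.float64(0.6601603799250993), np.float64(0.019367775124001223), 0.05, 33.6) off [ 0.0011  0.0158 -0.0283] turn [ 0.001   0.0018 -0.0034]
(np.float64(0.6575592445807814), np.float64(0.03224232456080935), 0.05, 33.6) off [ 0.0011  0.0207 -0.0404] turn [ 0.001   0.0018 -0.0034]
(np.float64(0.6534392234968002), np.float64(0.04484185698536308), 0.05, 33.6) off [ 0.0011  0.0243 -0.0532] turn [ 0.001   0.0018 -0.0034]
(np.float64(0.650816976212957), np.float64(0.05097666306348192), 0.05, 33.6) off [ 0.0011  0.0255 -0.0597] turn [ 0.001   0.0018 -0.0034]
```

View pics/t3c.png

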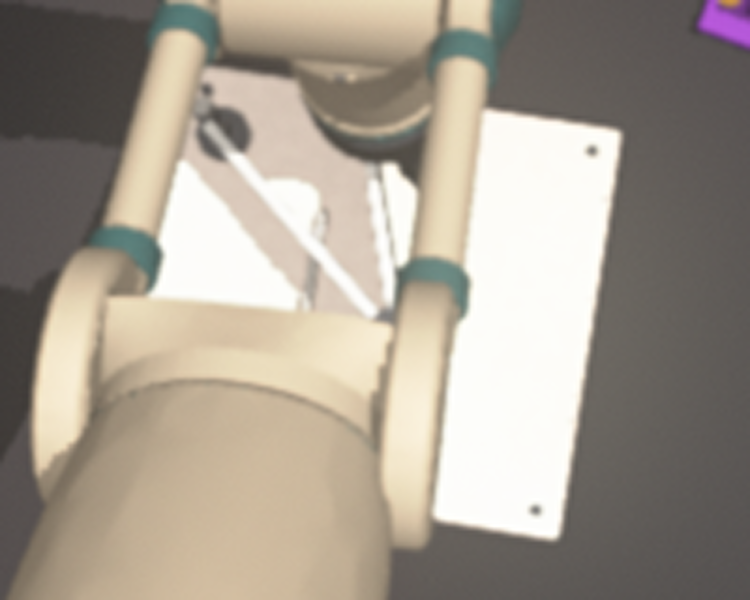

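```bash
sed -i 's/^E0=.*//' h.py; cat >> h.py <<'E'
def seta(px):
    global E0,TA
    e=onz('top',[px],.09)[0,:2];a=e-post;L=np.hypot(*a);a=a/L;E0=post+.154*a;TA=np.arctan2(-a[1],-a[0])
    print('E',e,L,'TA',np.degrees(TA),'A rad',np.radians(79.37)-TA)
E
python3 - <<'E'
from h import *
import h
seta((303.6,263.6))
t=np.degrees(h.TA)
rel([(*pos(t-k,.112,0),.05,t) for k in (40,32,24,16,8,3,0,-2)])
E
```

```text
E [ 0.55982433 -0.01017491] 0.15313139809611262 TA 41.06859369388835 A rad 0.6684856481857676
t 3.05 tcp [ 0.6632 -0.01    0.051 ] psi 33.7 F [0.1 0.5 3.7] q6 -40.8
(np.float64(0.6716115104603151), np.float64(-0.033399423512548265), 0.05, np.float64(41.06859369388835)) off [ 0.001  -0.006   0.0241] turn [-0.1283  0.0007 -0.0054]
(np.float64(0.6735542644781233), np.float64(-0.016804681490286764), 0.05, np.float64(41.06859369388835)) off [0.0011 0.0048 0.0114] turn [-0.1283  0.0007 -0.0054]
(np.float64(0.6729715539375015), np.float64(0.00019230981627913618), 0.05, np.float64(41.06859369388835)) off [ 0.0011  0.0138 -0.003 ] turn [-0.1283  0.0007 -0.0054]
(np.float64(0.6697587428001309), np.float64(0.01717048939281057), 0.05, np.float64(41.06859369388835)) off [ 0.0012  0.0205 -0.0189] turn [-0.1283  0.0007 -0.0054]
(np.float64(0.6638917515657999), np.float64(0.033680690058534066), 0.05, np.float64(41.06859369388835)) off [ 0.0012  0.0248 -0.0359] turn [-0.1283  0.0007 -0.0054]
(np.float64(0.6589015721279958), np.float64(0.04355765833227584), 0.05, np.float64(41.06859369388835)) off [ 0.0012  0.0262 -0.0469] turn [-0.1283  0.0007 -0.0054]
(np.float64(0.6554342364505621), np.float64(0.04926357795038129), 0.05, np.float64(41.06859369388835)) off [ 0.0012  0.0264 -0.0536] turn [-0.1283  0.0007 -0.0054]
(np.float64(0.6536222934240302), np.float64(0.05222182625995592), 0.05, np.float64(41.06859369388835)) off [ 0.0012  0.0266 -0.0571] turn [-0.1283  0.0007 -0.0054]
```

```bash
python3 -m handwheel '{"offset":[[0,0.008,-0.008],[0,0.014,-0.018],[0,0.020,-0.028],[0,0.024,-0.037],[0,0.026,-0.047]],"turn":[[-0.03,0,-0.005],[-0.06,0,-0.005],[-0.09,0,-0.005],[-0.12,0,-0.005],[-0.128,0,-0.005]],"claw":[1,1,1,1,1]}'
python3 - <<'E'
from h import *
im,d=snap('top',4);cv2.imwrite('pics/t4c.png',cv2.resize(im[180:340,200:400],(750,600),interpolation=cv2.INTER_CUBIC)[:,:,::-1])
im,d=snap('scene',4);cv2.imwrite('pics/s4c.png',cv2.resize(im[180:330,280:480],(800,600),interpolation=cv2.INTER_CUBIC)[:,:,::-1])
rel([])
E
```

```text
time_s: 3.55
tcp_pos: [0.6587, 0.0443, 0.0511]
tool_rot: [28.1, 89.9, -20.8]
ft_force: [-0.1, -2.1, 2.6]
opening: 0.0
t 3.65 tcp [0.6581 0.0454 0.0512] psi 41.1 F [-0.8  0.6  0. ] q6 -43.3
```

View pics/t4c.png

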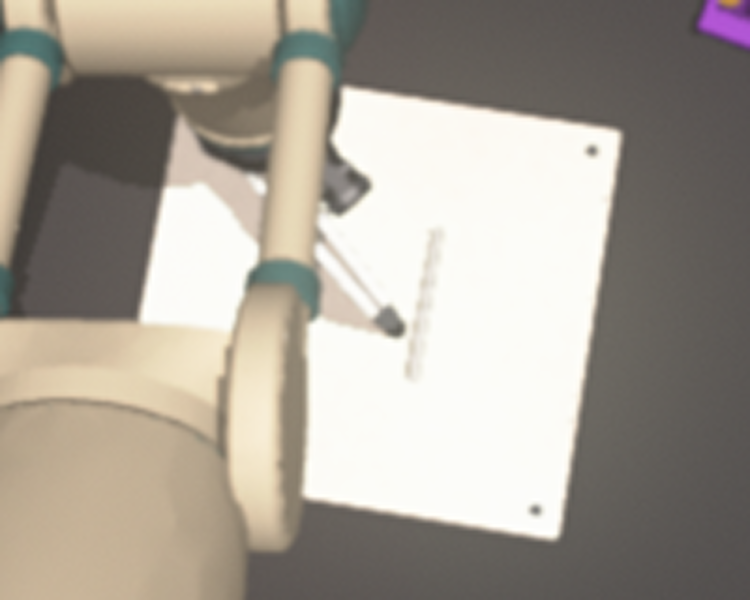

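View pics/s4c.png

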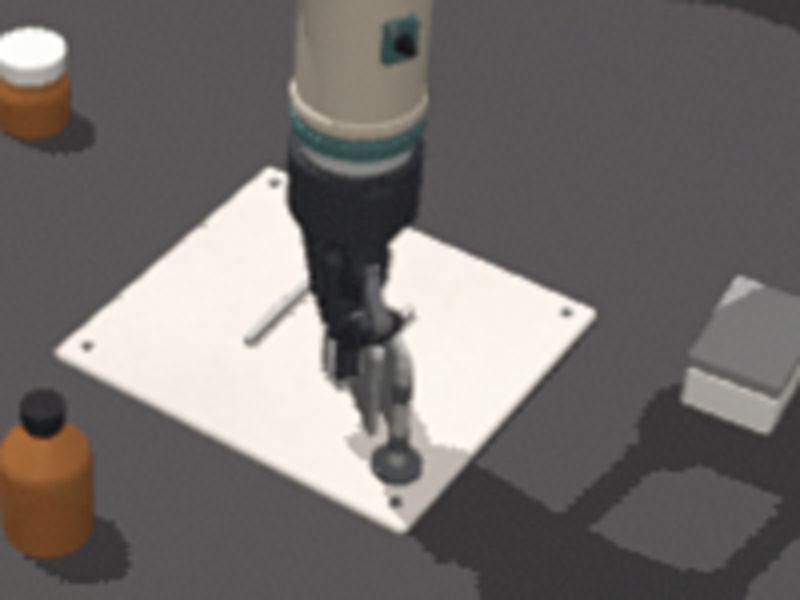

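Panel B is almost on A: both top edges run together to the elbow at top crop (390,320). I'll press the last few millimetres while watching the force.

```bash
python3 -m handwheel '{"offset":[[0,0.0,-0.003],[0,0,-0.006],[0,0,-0.009],[0,0,-0.009]],"turn":[[0,0,0],[0,0,0],[0,0,0],[0,0,0]],"claw":[1,1,1,1]}'
python3 - <<'E'
from h import *
im,d=snap('top',5);cv2.imwrite('pics/t5c.png',cv2.resize(im[220:290,250:330],(800,700),interpolation=cv2.INTER_CUBIC)[:600,:,::-1])
rel([])
E
```

```text
time_s: 4.05
tcp_pos: [0.6537, 0.0509, 0.0513]
tool_rot: [35.8, 89.8, -13.1]
ft_force: [3.0, -3.0, -0.6]
opening: 0.0
t 4.1 tcp [0.6537 0.0509 0.0513] psi 41.1 F [ 3.2 -4.  -0.7] q6 -42.7
```

View pics/t5c.png

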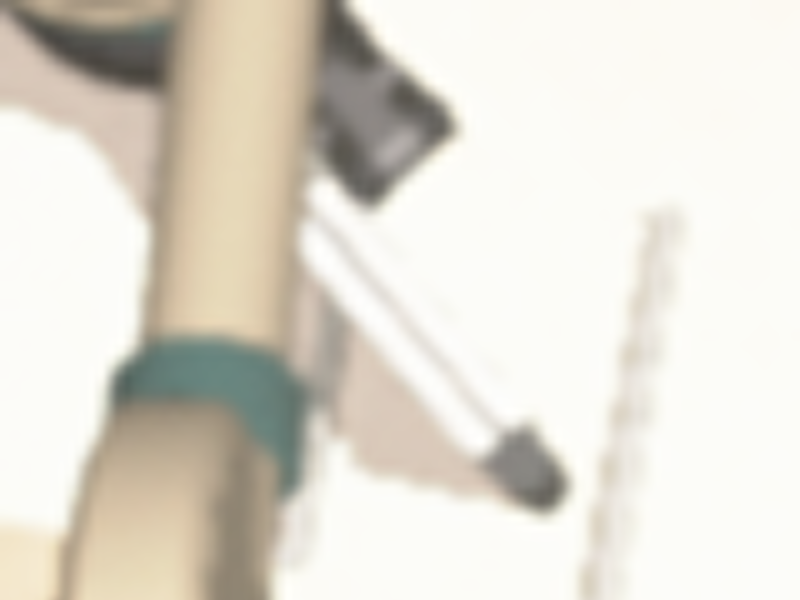

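Folded flat: the two aluminium edges run parallel with a hairline between them at crop (400,320), and the force rose to 5 N against the stop. I'll back off, rise and go round to A's outer face.

```bash
python3 -m handwheel '{"offset":[[0,0,0.025],[-0.045,0,0.03],[-0.09,0,0.03],[-0.1,0,0.03],[-0.1,0,0.03]],"turn":[[0,0,0],[0,0,0],[0,0,0],[0,0,0],[0,0,0]],"claw":[1,1,1,1,1]}'
cat >> h.py <<'E'
def posA(td,r,clear):
    t=np.radians(td);a=-np.array([np.cos(t),np.sin(t)]);n=np.array([a[1],-a[0]]);return post+r*a+(.018+clear)*n
E
python3 - <<'E'
from h import *
im,d=snap('top',6);cv2.imwrite('pics/t6c.png',cv2.resize(im[180:300,230:390],(800,600),interpolation=cv2.INTER_CUBIC)[:,:,::-1])
rel([(*posA(41,.12,.03),z,41) for z in (.15,.05)])
E
```

```text
time_s: 4.6
tcp_pos: [0.6738, 0.0285, 0.1536]
tool_rot: [47.4, 89.6, -1.5]
ft_force: [-0.6, 0.1, -0.6]
opening: -0.0001
t 4.65 tcp [0.6724 0.0286 0.1514] psi 41.1 F [ 0.4 -0.3 -0.4] q6 -44.6
(np.float64(0.5532177277106772), np.float64(0.047925587013659), 0.15, 41) off [ 0.001  -0.0772 -0.0929] turn [ 0.0014  0.0022 -0.0024]
(np.float64(0.5532177277106772), np.float64(0.047925587013659), 0.05, 41) off [ 0.101  -0.0774 -0.0931] turn [ 0.0014  0.0022 -0.0024]
```

View pics/t6c.png

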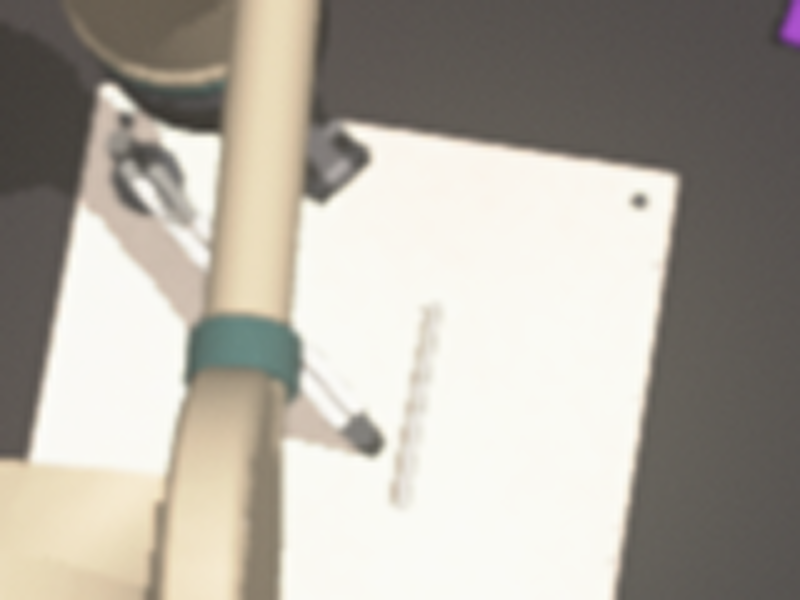

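The pair stays folded, with the elbow at crop (365,433). Now over to the robot side and down.

```bash
python3 -m handwheel '{"offset":[[0,-0.038,-0.047],[0,-0.077,-0.093],[0,-0.078,-0.095],[0.05,-0.078,-0.095],[0.085,-0.078,-0.095]],"turn":[[0,0,0],[0,0,0],[0,0,0],[0,0,0],[0,0,0]],"claw":[1,1,1,1,1]}'
python3 - <<'E'
from h import *
im,d=snap('top',7);cv2.imwrite('pics/t7c.png',cv2.resize(im[180:300,230:390],(800,600),interpolation=cv2.INTER_CUBIC)[:,:,::-1])
rel([(*posA(t,.12,0),.05,t) for t in (39,44,49,54,59,64)])
E
```

```text
time_s: 5.15
tcp_pos: [0.5479, 0.0495, 0.0632]
tool_rot: [-150.5, 89.9, 160.6]
ft_force: [0.5, -0.4, 0.4]
opening: -0.0001
t 5.2 tcp [0.5439 0.0495 0.0575] psi 41.1 F [-1.9 -0.3 -3.2] q6 -43.2
(np.float64(0.5706884283152207), np.float64(0.028896791022071804), 0.05, 39) off [0.0072 0.0067 0.0331] turn [ 0.0364 -0.0086  0.0091]
(np.float64(0.5764490840200541), np.float64(0.02001572259284287), 0.05, 44) off [0.0071 0.0052 0.0436] turn [-0.0509 -0.009   0.0087]
(np.float64(0.5829618548060835), np.float64(0.011670523536923313), 0.05, 49) off [0.007  0.0046 0.0542] turn [-0.1382 -0.0094  0.0083]
(np.float64(0.5901771745551084), np.float64(0.00392470585809764), 0.05, 54) off [0.0069 0.005  0.0648] turn [-0.2254 -0.0098  0.0079]
(np.float64(0.5980401303271098), np.float64(-0.0031627800940456814), 0.05, 59) off [0.0068 0.0063 0.0753] turn [-0.3127 -0.0101  0.0075]
(np.float64(0.6064908802808799), np.float64(-0.009537994271869831), 0.05, 64) off [0.0067 0.0084 0.0856] turn [-0.4    -0.0105  0.0071]
```

View pics/t7c.png

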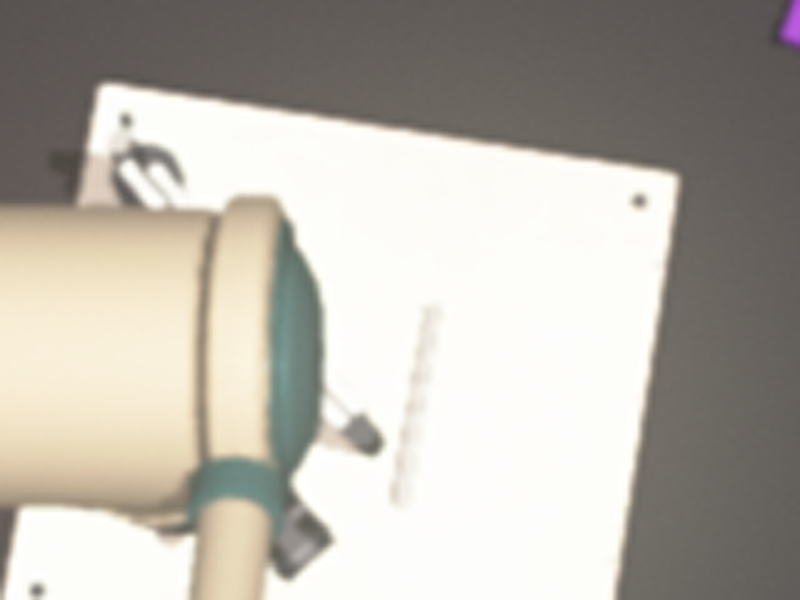

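The fingers at crop (300,540) stand on A's outer side and clear of it. I'll push A towards home along its arc.

```bash
python3 -m handwheel '{"offset":[[0.007,0.003,0.015],[0.007,0.006,0.03],[0.007,0.005,0.043],[0.007,0.005,0.054],[0.007,0.005,0.065]],"turn":[[0.03,-0.009,0.009],[0.03,-0.009,0.009],[-0.05,-0.009,0.009],[-0.138,-0.009,0.008],[-0.225,-0.01,0.008]],"claw":[1,1,1,1,1]}'
python3 - <<'E'
from h import *
rel([(*posA(t,.12,0),.05,t) for t in (54,59,64,69,73)])
E
```

```text
time_s: 5.7
tcp_pos: [0.5918, 0.0029, 0.0507]
tool_rot: [78.1, 89.9, 42.2]
ft_force: [-1.0, 2.0, -0.7]
opening: 0.0002
t 5.7 tcp [0.5918 0.0029 0.0507] psi 54.1 F [-1.   2.  -0.7] q6 -60.6
(np.float64(0.5901771745551084), np.float64(0.00392470585809764), 0.05, 54) off [ 0.0007 -0.0001 -0.002 ] turn [ 0.0021  0.0002 -0.001 ]
(np.float64(0.5980401303271098), np.float64(-0.0031627800940456814), 0.05, 59) off [ 0.0007 -0.0013  0.0086] turn [-0.0852  0.0002 -0.0009]
(np.float64(0.6064908802808799), np.float64(-0.009537994271869831), 0.05, 64) off [ 0.0007 -0.0015  0.0192] turn [-0.1725  0.0003 -0.0009]
(np.float64(0.6154651091065686), np.float64(-0.015152417446021985), 0.05, 69) off [ 0.0007 -0.0008  0.0297] turn [-0.2597  0.0003 -0.0009]
(np.float64(0.6229756205548912), np.float64(-0.01906726938872817), 0.05, 73) off [0.0007 0.0005 0.0381] turn [-0.3295  0.0004 -0.0009]
```

```bash
python3 -m handwheel '{"offset":[[0.001,-0.001,0.009],[0.001,-0.001,0.019],[0.001,-0.001,0.030],[0.001,0,0.038],[0.001,0,0.038]],"turn":[[-0.085,0,0],[-0.172,0,0],[-0.26,0,0],[-0.33,0,0],[-0.33,0,0]],"claw":[1,1,1,1,1]}'
python3 - <<'E'
from h import *
rel([(*posA(t,.12,0),.05,t) for t in (73,76,79.4)])
im,d=snap('top',8);cv2.imwrite('pics/t8c.png',cv2.resize(im[180:300,230:390],(800,600),interpolation=cv2.INTER_CUBIC)[:,:,::-1])
im,d=snap('scene',8);cv2.imwrite('pics/s8c.png',cv2.resize(im[180:330,260:460],(800,600),interpolation=cv2.INTER_CUBIC)[:,:,::-1])
E
```

```text
time_s: 6.2
tcp_pos: [0.6257, -0.0212, 0.051]
tool_rot: [13.3, 89.7, -3.8]
ft_force: [0.4, 0.1, 1.2]
opening: -0.0
t 6.2 tcp [ 0.6257 -0.0212  0.051 ] psi 72.9 F [0.4 0.1 1.2] q6 -81.3
(np.float64(0.6229756205548912), np.float64(-0.01906726938872817), 0.05, 73) off [ 0.0009  0.0012 -0.0033] turn [-0.001   0.0047 -0.0011]
(np.float64(0.6287777601840262), np.float64(-0.02165428239049874), 0.05, 76) off [0.001  0.0005 0.0031] turn [-0.0534  0.0047 -0.001 ]
(np.float64(0.6355067123707359), np.float64(-0.024214506945090728), 0.05, 79.4) off [ 0.001  -0.      0.0102] turn [-0.1127  0.0047 -0.0008]
```

View pics/t8c.png

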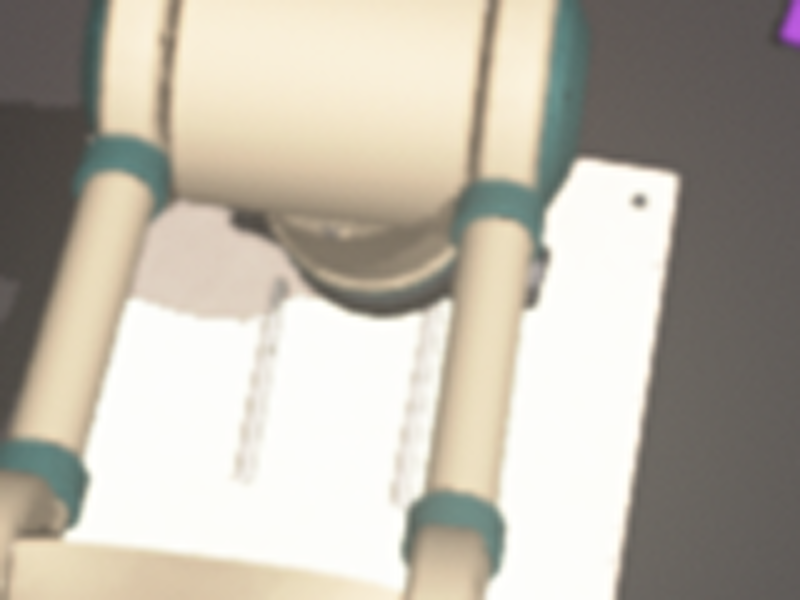

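View pics/s8c.png

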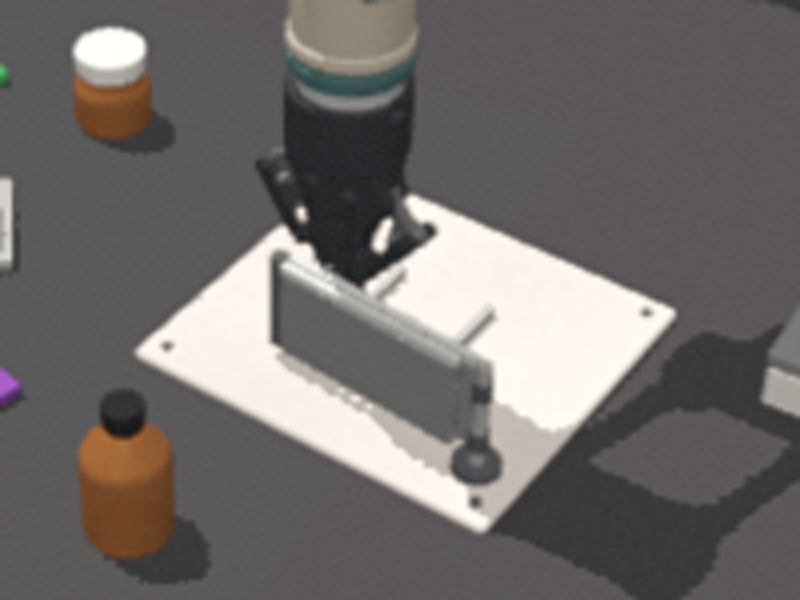

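The pair is still folded, running in the scene crop from (275,265) to (480,365), almost parallel to the base's back edge. I'll push the last few degrees until the stop shows in the force.

```bash
python3 -m handwheel '{"offset":[[0.001,0,0.003],[0.001,0,0.007],[0.001,0,0.010],[0.001,0,0.012],[0.001,0,0.012]],"turn":[[-0.053,0.005,0],[-0.09,0.005,0],[-0.113,0.005,0],[-0.113,0.005,0],[-0.113,0.005,0]],"claw":[1,1,1,1,1]}'
python3 - <<'E'
from h import *
rel([])
E
```

```text
time_s: 6.8
tcp_pos: [0.6338, -0.0235, 0.0495]
tool_rot: [171.0, 89.7, 160.3]
ft_force: [-4.8, -0.2, 1.8]
opening: -0.0002
t 6.8 tcp [ 0.6338 -0.0235  0.0495] psi 79.3 F [-4.8 -0.2  1.8] q6 -87.8
```

```bash
python3 -m handwheel '{"offset":[[0,0,0.002],[0,0,0.004],[0,0,0.005],[0,0,0.005]],"turn":[[0,0,0],[0,0,0],[0,0,0],[0,0,0]],"claw":[1,1,1,1]}'
python3 - <<'E'
from h import *
rel([])
E
```

```text
time_s: 7.2
tcp_pos: [0.6335, -0.0234, 0.0488]
tool_rot: [177.7, 89.0, 167.0]
ft_force: [-10.8, 1.6, 4.1]
opening: -0.0001
t 7.2 tcp [ 0.6335 -0.0234  0.0488] psi 79.3 F [-10.8   1.6   4.1] q6 -87.8
```

The stop is reached: no more travel and 10.8 N. I'll back off, rise and check.

```bash
python3 -m handwheel '{"offset":[[0,0,-0.03],[0,0,-0.06],[-0.05,0,-0.08],[-0.1,0,-0.1],[-0.15,0,-0.1]],"turn":[[0,0,0],[0,0,0],[0,0,0],[0,0,0],[0,0,0]],"claw":[1,1,1,1,1]}'
python3 - <<'E'
from h import *
im,d=snap('top',9);cv2.imwrite('pics/t9c.png',cv2.resize(im[180:300,230:390],(800,600),interpolation=cv2.INTER_CUBIC)[:,:,::-1])
im,d=snap('scene',9);cv2.imwrite('pics/s9c.png',cv2.resize(im[180:330,260:460],(800,600),interpolation=cv2.INTER_CUBIC)[:,:,::-1])
P=cloud('scene',d);z=P[...,2];q=P[(z>.08)&(z<.1)][:,:2]
s=np.array([w2st(p) for p in q]);k=(abs(s[:,0]-.08)<.03)&(s[:,1]>-.065)&(s[:,1]<.085);s=s[k];pf=np.polyfit(s[:,1],s[:,0],1);print(len(s),'x=',pf,np.percentile(s[:,0]-pf[0]*s[:,1],[5,50,95]))
rel([(.606,-.3005,.2,-58.7)])
print(proj('top',[[*st2w(.08,-.054),.09],[*st2w(.08,.1),.09]]),proj('scene',[[*st2w(.08,-.054),.09],[*st2w(.08,.1),.09]]))
E
```

```text
time_s: 7.7
tcp_pos: [0.5358, -0.0048, 0.1946]
tool_rot: [177.5, 88.9, 166.7]
ft_force: [1.7, -0.0, 0.3]
opening: 0.0002
411 x= [-0.00138134  0.08288843] [0.07445492 0.0845584  0.08863638]
t 7.8 tcp [ 0.543  -0.0058  0.2012] psi 79.2 F [ 1.7 -0.7  0.3] q6 -87.3
(0.606, -0.3005, 0.2, -58.7) off [ 0.0009 -0.2777  0.1169] turn [ 2.4076e+00 -1.7000e-03 -1.7000e-03]
[[328.02613943 220.0443041 ]
 [253.41239765 208.14142265]] [[326.6989489  245.95281749]
 [380.79510862 271.63149284]]
```

View pics/s9c.png

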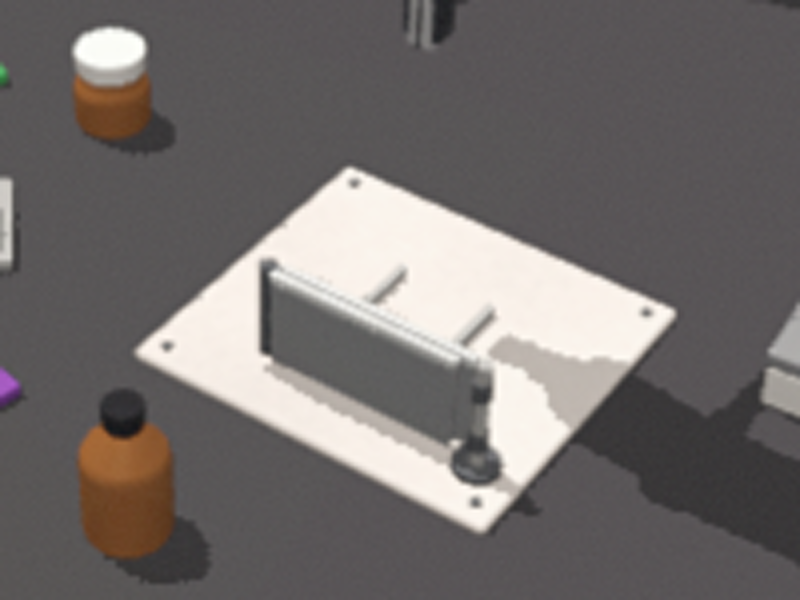

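View pics/t9c.png

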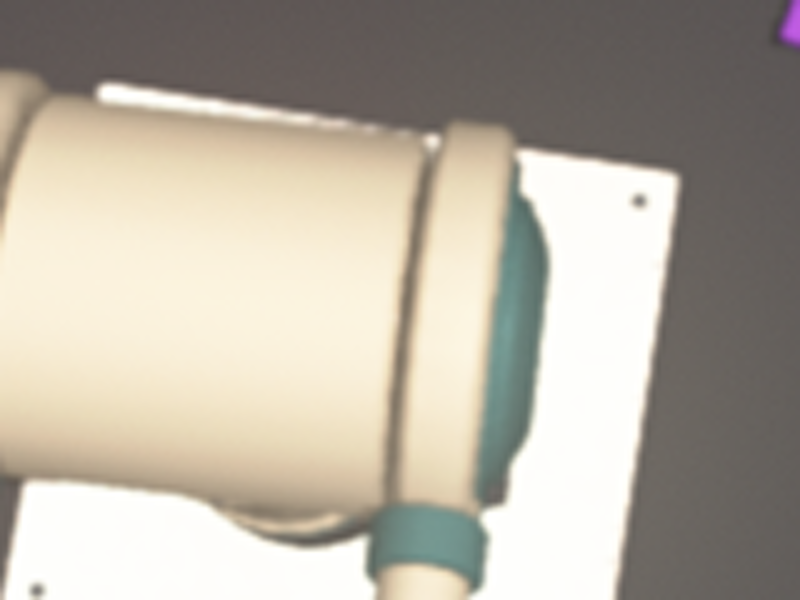

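In the scene crop the pair stands home: top edges from (265,265) to (485,365), parallel to the back edge. The depth line fit gives slope -0.001 and a centre at x = 83 mm. The top view is blocked by the arm. Now to the carrier, opening the gripper on the way.

```bash
python3 -m handwheel '{"offset":[[0,-0.278,0.117],[0,-0.278,0.117],[0,-0.278,0.117],[0,-0.278,0.117],[0,-0.278,0.117]],"turn":[[2.4,0,0],[2.4,0,0],[2.4,0,0],[2.4,0,0],[2.4,0,0]],"claw":[-1,-1,-1,-1,-1]}'
python3 - <<'E'
from h import *
rel([(.606,-.3005,.2,-58.7)])
E
```

```text
time_s: 8.3
tcp_pos: [0.5951, -0.2512, 0.1993]
tool_rot: [-165.8, 89.3, 140.1]
ft_force: [1.2, 0.3, -0.6]
opening: 0.0724
t 8.3 tcp [ 0.5951 -0.2512  0.1993] psi 35.9 F [ 1.2  0.3 -0.6] q6 -65.1
(0.606, -0.3005, 0.2, -58.7) off [-0.0012 -0.0201  0.0463] turn [ 1.651  -0.0065  0.0119]
```

```bash
python3 -m handwheel '{"offset":[[-0.001,-0.02,0.046],[-0.001,-0.02,0.046],[-0.001,-0.02,0.046],[-0.001,-0.02,0.046],[-0.001,-0.02,0.046]],"turn":[[1.65,-0.007,0.012],[1.65,-0.007,0.012],[1.65,-0.007,0.012],[1.65,-0.007,0.012],[1.65,-0.007,0.012]],"claw":[-1,-1,-1,-1,-1]}'
python3 - <<'E'
from h import *
rel([(.606,-.3005,.2,-58.7)])
E
```

```text
time_s: 8.8
tcp_pos: [0.6066, -0.3009, 0.199]
tool_rot: [-145.5, 89.6, 117.4]
ft_force: [-0.4, -0.2, 0.3]
opening: 0.0852
t 8.8 tcp [ 0.6066 -0.3009  0.199 ] psi -7.1 F [-0.4 -0.2  0.3] q6 -25.3
(0.606, -0.3005, 0.2, -58.7) off [-0.001  -0.0006 -0.0004] turn [ 0.9005 -0.0037  0.0065]
```

```bash
python3 -m handwheel '{"offset":[[0,0,0],[0,0,0],[0,0,0],[0,0,0],[0,0,0]],"turn":[[0.9,0,0],[0.9,0,0],[0.9,0,0],[0.9,0,0],[0.9,0,0]],"claw":[-1,-1,-1,-1,-1]}'
python3 -m handwheel '{"offset":[[0,0,0],[0,0,0]],"turn":[[0.15,0,0],[0.15,0,0]],"claw":[-1,-1]}'
python3 - <<'E'
from h import *
rel([(.606,-.3005,.2,-58.7)])
im,d=snap('top',10);snap('scene',10);cv2.imwrite('pics/t10.png',im[:,:,::-1])
im=cv2.imread('pics/scene10.png');cv2.imwrite('pics/s10c.png',cv2.resize(im[150:300,180:380],(800,600),interpolation=cv2.INTER_CUBIC))
E
```

```text
time_s: 9.3
tcp_pos: [0.6073, -0.3013, 0.1984]
tool_rot: [-108.1, 89.6, 111.8]
ft_force: [-0.3, 0.7, 0.4]
opening: 0.0855
time_s: 9.5
tcp_pos: [0.6079, -0.3017, 0.1978]
tool_rot: [-105.6, 89.7, 105.7]
ft_force: [-0.1, -1.3, 0.5]
opening: 0.0853
t 9.5 tcp [ 0.6079 -0.3017  0.1978] psi -58.7 F [-0.1 -1.3  0.5] q6 26.2
(0.606, -0.3005, 0.2, -58.7) off [-0.0022 -0.002   0.001 ] turn [ 0.0005 -0.0016  0.0056]
```

View pics/s10c.png

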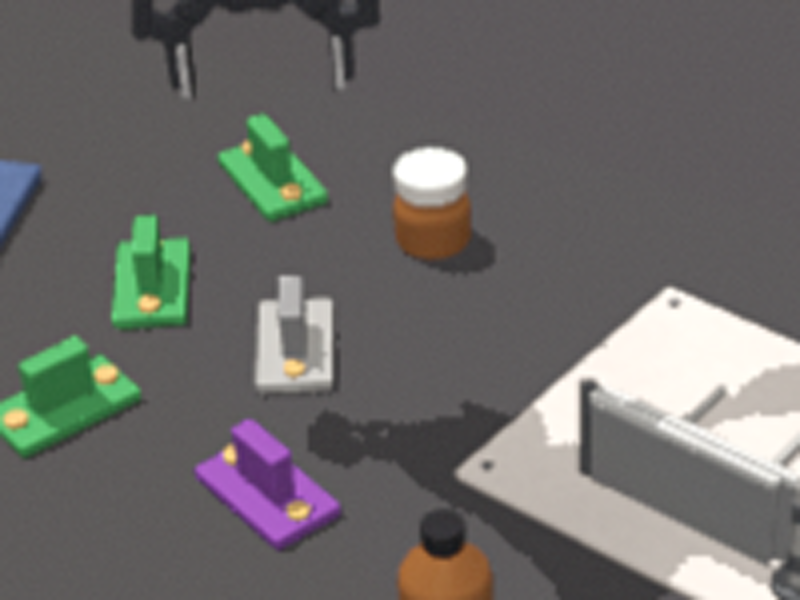

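View pics/t10.png

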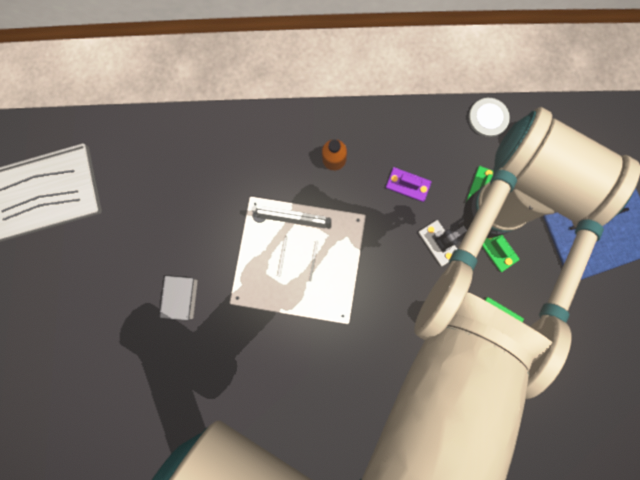

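The grey carrier stands undisturbed at crop (293,340), the open jaws are above and short of it, and the screen is home in the top view at (292,216). A green look-alike is close, so I'll half-open the jaws and go down in stages.

```bash
python3 -m handwheel '{"offset":[[0.04,-0.002,0.001],[0.09,-0.002,0.001],[0.11,-0.002,0.001],[0.11,-0.002,0.001],[0.11,-0.002,0.001]],"turn":[[0,0,0.005],[0,0,0.005],[0,0,0.005],[0,0,0.005],[0,0,0.005]],"claw":[-0.2,-0.2,-0.2,-0.2,-0.2]}'
python3 - <<'E'
from h import *
rel([(.606,-.3005,z,-58.7) for z in (.06,.018)])
im,d=snap('scene',11);cv2.imwrite('pics/s11c.png',cv2.resize(im[150:300,180:380],(800,600),interpolation=cv2.INTER_CUBIC)[:,:,::-1])
E
```

```text
time_s: 10.1
tcp_pos: [0.6061, -0.3001, 0.0885]
tool_rot: [-176.7, 89.9, 34.9]
ft_force: [0.0, 0.9, 1.2]
opening: 0.0513
t 10.1 tcp [ 0.6061 -0.3001  0.0885] psi -58.4 F [0.  0.9 1.2] q6 26.1
(0.606, -0.3005, 0.06, -58.7) off [0.0285 0.0003 0.0004] turn [ 0.0048 -0.0018  0.0001]
(0.606, -0.3005, 0.018, -58.7) off [0.0705 0.0003 0.0004] turn [ 0.0048 -0.0018  0.0001]
```

View pics/s11c.png

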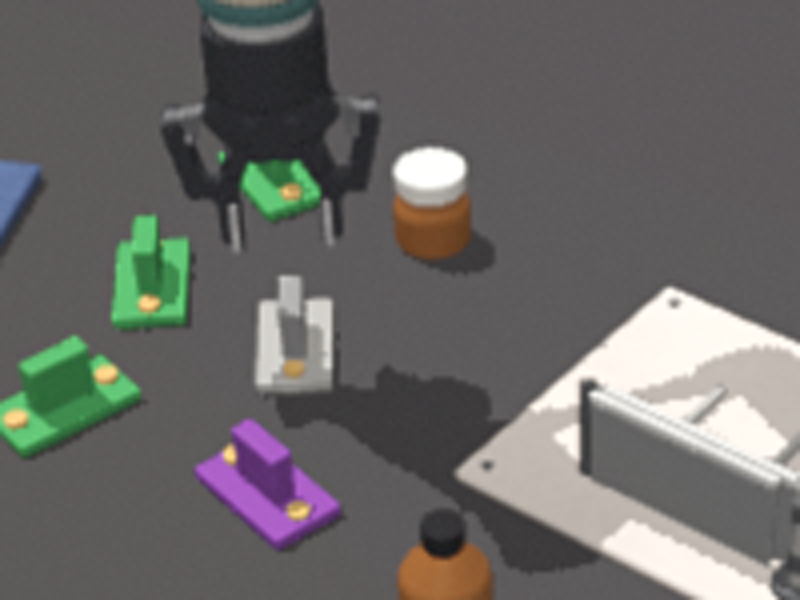

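The half-open fingers at crop (235,245) and (333,240) straddle the grip block at (290,310). Going down.

```bash
python3 -m handwheel '{"offset":[[0.02,0,0],[0.04,0,0],[0.06,0,0],[0.070,0,0],[0.070,0,0]],"turn":[[0.005,0,0],[0.005,0,0],[0.005,0,0],[0.005,0,0],[0.005,0,0]],"claw":[-0.2,-0.2,-0.2,-0.2,-0.2]}'
python3 - <<'E'
from h import *
rel([(.606,-.3005,z,-58.7) for z in (.018,)])
E
```

```text
time_s: 10.65
tcp_pos: [0.6072, -0.3007, 0.0198]
tool_rot: [144.6, 89.8, -4.1]
ft_force: [-1.0, 1.2, -0.4]
opening: 0.0516
t 10.65 tcp [ 0.6072 -0.3007  0.0198] psi -58.7 F [-1.   1.2 -0.4] q6 26.4
(0.606, -0.3005, 0.018, -58.7) off [ 0.0018 -0.0008  0.0009] turn [-0.0002 -0.0028 -0.002 ]
```

```bash
python3 -m handwheel '{"offset":[[0.002,-0.001,0.001],[0.002,-0.001,0.001],[0.002,-0.001,0.001],[0.002,-0.001,0.001],[0.002,-0.001,0.001]],"turn":[[0,0,0],[0,0,0],[0,0,0],[0,0,0],[0,0,0]],"claw":[1,1,1,1,1]}'
python3 -m handwheel '{"offset":[[0,0,0],[-0.02,0,0],[-0.05,0,0],[-0.07,0,0],[-0.07,0,0]],"turn":[[0,0,0],[0,0,0],[0,0,0],[0,0,0],[0,0,0]],"claw":[1,1,1,1,1]}'
python3 - <<'E'
from h import *
rel([(*c,z,-100.63) for z in (.12,.026)])
im,d=snap('scene',12);cv2.imwrite('pics/s12c.png',cv2.resize(im[150:300,180:380],(800,600),interpolation=cv2.INTER_CUBIC)[:,:,::-1])
E
```

```text
time_s: 11.15
tcp_pos: [0.6067, -0.3009, 0.0193]
tool_rot: [132.0, 89.7, -16.7]
ft_force: [-0.5, 0.4, 7.0]
opening: 0.015
time_s: 11.65
tcp_pos: [0.608, -0.3018, 0.092]
tool_rot: [124.6, 89.3, -24.1]
ft_force: [-0.4, -0.5, -1.4]
opening: 0.0155
t 11.65 tcp [ 0.608  -0.3018  0.092 ] psi -58.7 F [-0.4 -0.5 -1.4] q6 26.3
(np.float64(0.5782), np.float64(0.0069), 0.12, -100.63) off [-0.0298 -0.279  -0.1351] turn [ 0.7318 -0.0098 -0.0067]
(np.float64(0.5782), np.float64(0.0069), 0.026, -100.63) off [ 0.0642 -0.2799 -0.1345] turn [ 0.7318 -0.0098 -0.0067]
```

View pics/s12c.png

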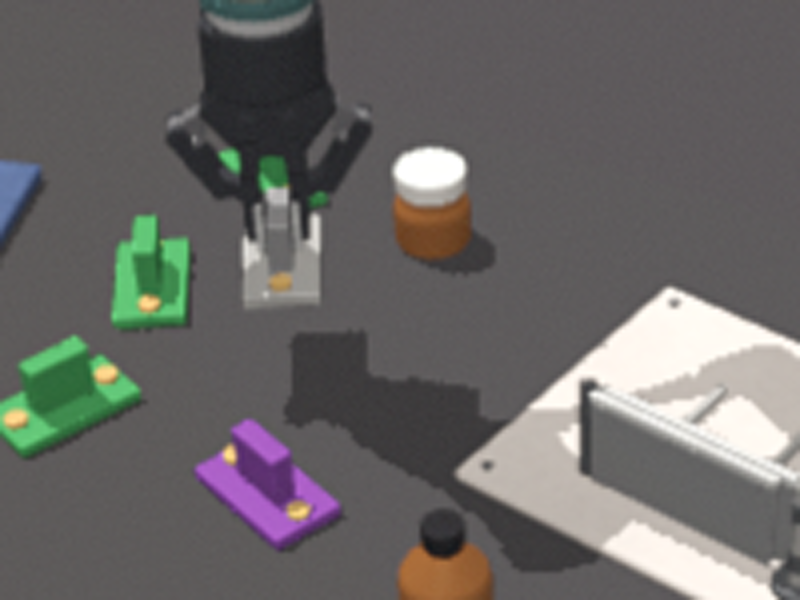

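The carrier is held and hangs level at crop (282,255), with nothing else touched. I'll raise it, then carry it over.

```bash
python3 -m handwheel '{"offset":[[-0.045,0,0],[-0.045,-0.03,-0.015],[-0.045,-0.07,-0.034],[-0.045,-0.11,-0.053],[-0.045,-0.15,-0.072]],"turn":[[0,-0.01,-0.007],[0.14,-0.01,-0.007],[0.28,-0.01,-0.007],[0.42,-0.01,-0.007],[0.56,-0.01,-0.007]],"claw":[1,1,1,1,1]}'
python3 - <<'E'
from h import *
rel([(*c,z,-100.63) for z in (.13,)])
E
```

```text
time_s: 12.2
tcp_pos: [0.5884, -0.1335, 0.132]
tool_rot: [-19.7, 89.5, 159.2]
ft_force: [0.1, -0.4, -2.2]
opening: 0.0151
t 12.2 tcp [ 0.5884 -0.1335  0.132 ] psi -91.2 F [ 0.1 -0.4 -2.2] q6 71.8
(np.float64(0.5782), np.float64(0.0069), 0.13, -100.63) off [ 0.0024 -0.1402  0.013 ] turn [0.165  0.0079 0.0021]
```

```bash
python3 -m handwheel '{"offset":[[0.002,-0.04,0.004],[0.002,-0.08,0.008],[0.002,-0.12,0.012],[0.002,-0.14,0.013],[0.002,-0.14,0.013]],"turn":[[0.05,0.008,0.002],[0.1,0.008,0.002],[0.165,0.008,0.002],[0.165,0.008,0.002],[0.165,0.008,0.002]],"claw":[1,1,1,1,1]}'
python3 - <<'E'
from h import *
rel([(*c,z,-100.63) for z in (.13,.06,.03,)])
im,d=snap('scene',13);cv2.imwrite('pics/s13c.png',cv2.resize(im[150:300,260:460],(800,600),interpolation=cv2.INTER_CUBIC)[:,:,::-1])
E
```

```text
time_s: 12.7
tcp_pos: [0.5763, 0.0099, 0.1283]
tool_rot: [-11.3, 89.7, 158.3]
ft_force: [-0.1, 0.5, -2.1]
opening: 0.015
t 12.7 tcp [0.5763 0.0099 0.1283] psi -100.4 F [-0.1  0.5 -2.1] q6 94.4
(np.float64(0.5782), np.float64(0.0069), 0.13, -100.63) off [-0.0017  0.0026 -0.0024] turn [0.0038 0.0045 0.0009]
(np.float64(0.5782), np.float64(0.0069), 0.06, -100.63) off [ 0.0683  0.0027 -0.0027] turn [0.0038 0.0045 0.0009]
(np.float64(0.5782), np.float64(0.0069), 0.03, -100.63) off [ 0.0983  0.0027 -0.0029] turn [0.0038 0.0045 0.0009]
```

View pics/s13c.png

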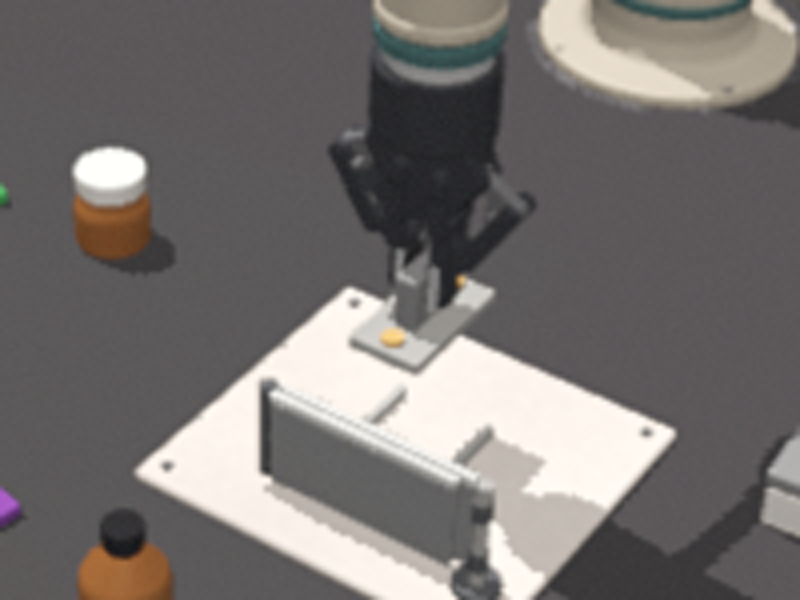

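The carrier is above the rails, lengthwise; its back end is at crop (350..415, 342..368), and it will come down clear of the screen. I'll lower it to just above the rails and measure it.

```bash
python3 -m handwheel '{"offset":[[0.02,0.003,-0.003],[0.045,0.003,-0.003],[0.065,0.003,-0.003],[0.078,0.003,-0.003],[0.078,0.003,-0.003]],"turn":[[0.004,0.0045,0],[0.004,0.0045,0],[0.004,0.0045,0],[0.004,0.0045,0],[0.004,0.0045,0]],"claw":[1,1,1,1,1]}'
python3 - <<'E'
from h import *
im,d=snap('scene',14);cv2.imwrite('pics/s14c.png',cv2.resize(im[200:290,310:430],(800,600),interpolation=cv2.INTER_CUBIC)[:,:,::-1])
rel([(*c,z,-100.63) for z in (.05,.03,.027)])
zt=get_obs()['tcp_pos'][2]-.0193
print('plate bottom z',zt)
for sx in(-45,45):
  for sy in(-25,25): print(sx,sy,((proj('scene',[[*st2w(sx/1e3,sy/1e3),zt+.01]])-[310,200]+.5)*6.667).round(0))
E
```

```text
time_s: 13.25
tcp_pos: [0.5771, 0.0036, 0.048]
tool_rot: [16.9, 89.7, -173.8]
ft_force: [-0.5, 0.5, -1.7]
opening: 0.0155
t 13.3 tcp [0.5783 0.0037 0.0494] psi -100.7 F [ 0.5 -0.7 -1.6] q6 94.3
(np.float64(0.5782), np.float64(0.0069), 0.05, -100.63) off [-0.0006 -0.0031  0.0007] turn [-0.002   0.0015 -0.001 ]
(np.float64(0.5782), np.float64(0.0069), 0.03, -100.63) off [ 0.0194 -0.0031  0.0006] turn [-0.002   0.0015 -0.001 ]
(np.float64(0.5782), np.float64(0.0069), 0.027, -100.63) off [ 0.0224 -0.0031  0.0006] turn [-0.002   0.0015 -0.001 ]
plate bottom z 0.030086973899593947
-45 -25 [[363. 271.]]
-45 25 [[472. 320.]]
45 -25 [[231. 393.]]
45 25 [[343. 446.]]
```

View pics/s14c.png

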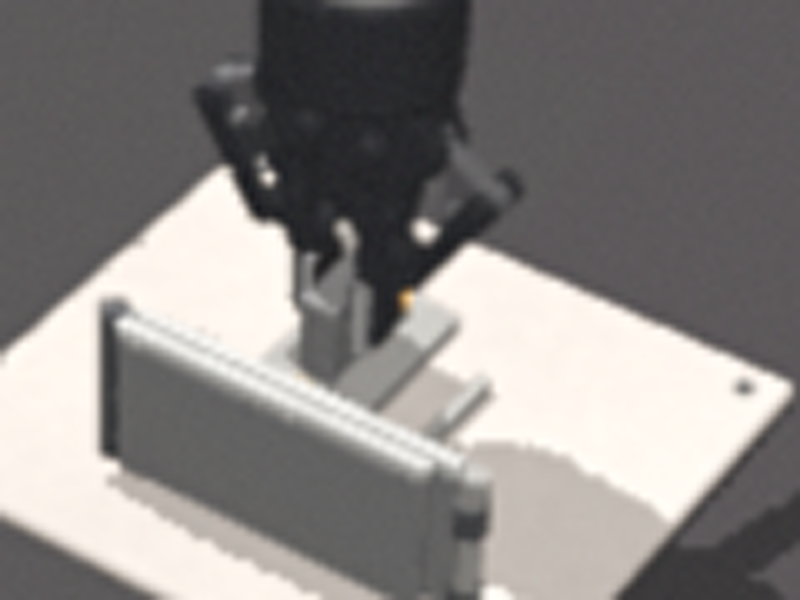

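The carrier hangs over the rails with its near left corner at crop (462,322), about where predicted. A 3 mm sideways correction is needed. Next I'll correct it and lower to just above the base.

```bash
python3 -m handwheel '{"offset":[[0,-0.003,0],[0.008,-0.003,0],[0.014,-0.003,0],[0.018,-0.003,0],[0.018,-0.003,0]],"turn":[[0,0,0],[0,0,0],[0,0,0],[0,0,0],[0,0,0]],"claw":[1,1,1,1,1]}'
python3 - <<'E'
from h import *
im,d=snap('scene',15)
rel([(*c,z,-100.63) for z in (.03,.027)])
E
```

```text
time_s: 13.8
tcp_pos: [0.5782, 0.0068, 0.0307]
tool_rot: [21.6, 89.8, -169.2]
ft_force: [-0.2, 0.4, -1.3]
opening: 0.0153
t 13.85 tcp [0.5785 0.0067 0.031 ] psi -100.7 F [-0.3  0.6 -1.4] q6 94.6
(np.float64(0.5782), np.float64(0.0069), 0.03, -100.63) off [ 0.0011 -0.0001  0.0003] turn [-0.0019  0.0022 -0.0011]
(np.float64(0.5782), np.float64(0.0069), 0.027, -100.63) off [ 0.0041 -0.0001  0.0003] turn [-0.0019  0.0022 -0.0011]
```

```bash
python3 -m handwheel '{"offset":[[0.002,0,0],[0.0035,0,0],[0.004,0,0],[0.004,0,0]],"turn":[[0,0.002,0],[0,0.002,0],[0,0.002,0],[0,0.002,0]],"claw":[1,1,1,1]}'
python3 - <<'E'
from h import *
im,d=snap('scene',16);cv2.imwrite('pics/s16c.png',cv2.resize(im[200:290,310:430],(800,600),interpolation=cv2.INTER_CUBIC)[:,:,::-1])
rel([])
f=lambda x,y,z:((proj('scene',[[*st2w(x/1e3,y/1e3),z/1e3]])-[310,200]+.5)*6.667).round(0)[0]
print('plate',f(-45,25,18),f(-45,-25,18),'rail',f(-45,31,16),f(-45,37,16))
E
```

```text
time_s: 14.25
tcp_pos: [0.5785, 0.0067, 0.0273]
tool_rot: [86.7, 89.9, -104.0]
ft_force: [-0.8, 0.7, 0.5]
opening: 0.0149
t 14.3 tcp [0.5785 0.0068 0.0273] psi -100.7 F [-1.7  0.3  1.3] q6 94.6
plate [468. 363.] [360. 314.] rail [480. 373.] [494. 379.]
```

View pics/s16c.png

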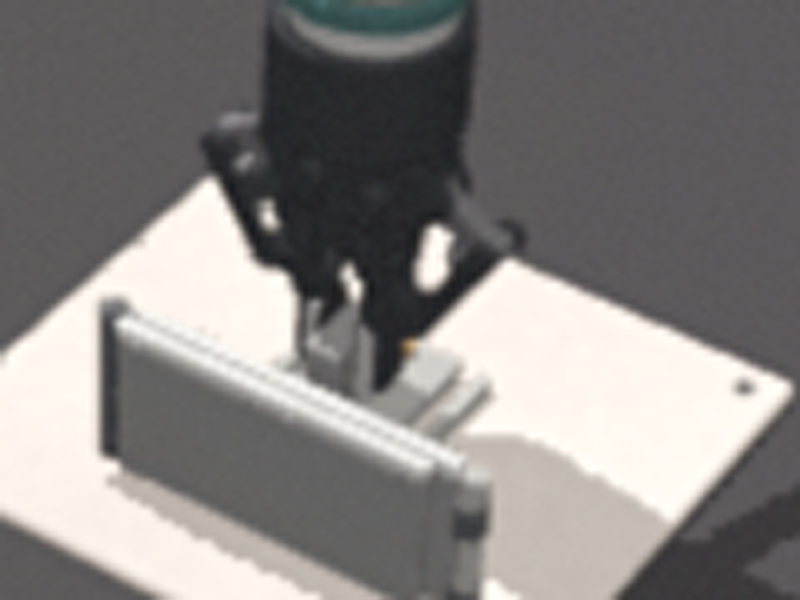

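The plate's near left corner (462,365) is level with the rail's near end (490,383), and the load has come off the wrist. The carrier rests on the base, so I'll let go and rise.

```bash
python3 -m handwheel '{"offset":[[0,0,0],[0,0,0],[0,0,0],[-0.01,0,0],[-0.03,0,0]],"turn":[[0,0,0],[0,0,0],[0,0,0],[0,0,0],[0,0,0]],"claw":[-0.2,-0.2,-0.2,-0.2,-0.2]}'
python3 -m handwheel '{"offset":[[-0.04,0,0],[-0.08,0,0],[-0.13,0,0],[-0.15,0.04,0],[-0.15,0.08,0]],"turn":[[0,0,0],[0,0,0],[0,0,0],[0,0,0],[0,0,0]],"claw":[-0.2,-0.2,-0.2,-0.2,-0.2]}'
python3 - <<'E'
from h import *
rel([(.4,-.35,.25,-100)])
E
```

```text
time_s: 14.8
tcp_pos: [0.5773, 0.0069, 0.0567]
tool_rot: [20.7, 89.8, -170.0]
ft_force: [1.0, -0.4, 0.2]
opening: 0.0511
time_s: 15.3
tcp_pos: [0.5656, -0.0722, 0.2124]
tool_rot: [163.7, 89.6, -26.9]
ft_force: [-0.0, -0.9, -0.2]
opening: 0.051
t 15.3 tcp [ 0.5656 -0.0722  0.2124] psi -100.6 F [-0.  -0.9 -0.2] q6 86.4
(0.4, -0.35, 0.25, -100) off [-0.0378  0.3035  0.1115] turn [-0.01   -0.0069 -0.0021]
```

```bash
python3 -m handwheel '{"offset":[[-0.038,0.05,0.02],[-0.038,0.1,0.04],[-0.038,0.15,0.06],[-0.038,0.2,0.08],[-0.038,0.25,0.1]],"turn":[[0,0,0],[0,0,0],[0,0,0],[0,0,0],[0,0,0]],"claw":[-0.2,-0.2,-0.2,-0.2,-0.2]}'
python3 -m handwheel '{"offset":[[0,0.04,0.02],[0,0.08,0.04],[0,0.1,0.06],[0,0.1,0.06]],"turn":[[0,0,0],[0,0,0],[0,0,0],[0,0,0]],"claw":[-0.2,-0.2,-0.2,-0.2]}'
python3 - <<'E'
from h import *
im,d=snap('top',17);cv2.imwrite('pics/t17c.png',cv2.resize(im[180:340,200:400],(750,600),interpolation=cv2.INTER_CUBIC)[:,:,::-1])
P=cloud('top',d);z=P[...,2]
sx=(P[...,:2]-c)@X;sy=(P[...,:2]-c)@Y
m=(abs(sx)<.06)&(abs(sy)<.04)
for lo,hi,n in((.0145,.03,'plate'),(.04,.06,'grip')):
    k=(m&(z>lo)&(z<hi)&(abs(sy)<.029)).astype(np.uint8);nn,l,stt,_=cv2.connectedComponentsWithStats(k);b=l==1+np.argmax(stt[1:,4])
    r=cv2.minAreaRect(np.c_[sx[b],sy[b]].astype(np.float32)*1000);print(n,b.sum(),r,np.median(z[b]))
k=(z>.08)&(z<.1)&(sx>.05)&(sx<.11)&(sy>-.045)&(sy<.085);pf=np.polyfit(sy[k],sx[k],1);print('screen',k.sum(),pf,np.percentile(sx[k],[2,98]))
s=np.zeros(z.shape,bool)
for name,(a,b,cc,dd),hi in [('jar',(295,335,415,460),.08),('box',(265,330,150,205),.06),('vial',(130,175,310,355),.12)]:
    mm=np.zeros(z.shape,np.uint8);mm[a:b,cc:dd]=((z>.02)&(z<hi))[a:b,cc:dd];n,l,st,_=cv2.connectedComponentsWithStats(mm)
    if n>1:
        q=P[l==1+np.argmax(st[1:,4])];print(name,cv2.minAreaRect((q[:,:2]*1000).astype(np.float32)))
snap('scene',17)
E
```

```text
time_s: 15.8
tcp_pos: [0.4363, -0.2751, 0.2514]
tool_rot: [161.1, 89.5, -29.5]
ft_force: [1.3, 0.1, -0.3]
opening: 0.051
time_s: 16.2
tcp_pos: [0.3563, -0.3646, 0.2518]
tool_rot: [149.5, 89.5, -41.3]
ft_force: [0.2, -0.2, 0.3]
opening: 0.0514
plate 750 ((0.8041191101074219, -1.5210533142089844), (50.27915954589844, 89.7226791381836), 89.81298828125) 0.018396684755948915
grip 173 ((0.7525634765625, -1.600606918334961), (43.99550247192383, 16.349712371826172), 0.5740297436714172) 0.0559437504875719
screen 469 [-0.00098807  0.0800686 ] [0.07348895 0.08745215]
jar ((451.2542419433594, -276.671630859375), (53.04048156738281, 52.67420196533203), 39.3787841796875)
box ((498.78961181640625, 262.36187744140625), (64.0952377319336, 88.40221405029297), 84.388916015625)
vial ((801.557861328125, -77.41343688964844), (52.14520263671875, 53.55091094970703), 89.16569519042969)
```

View pics/t17c.png

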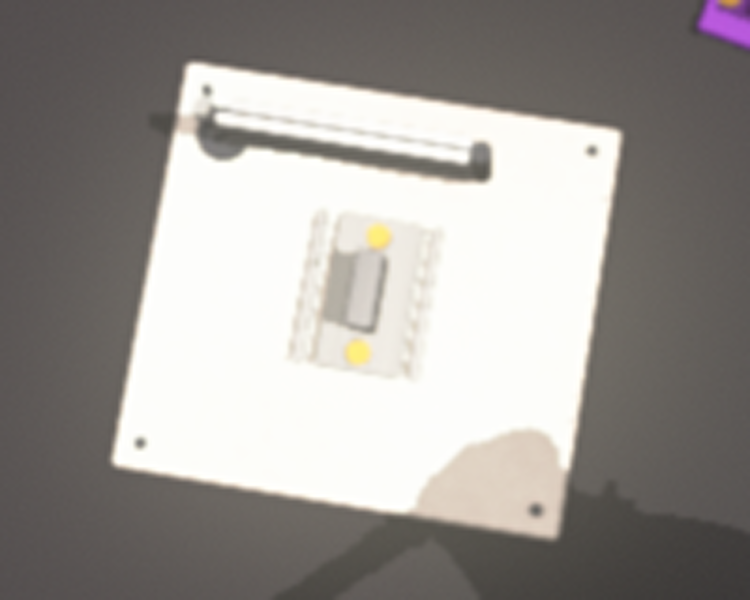

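View pics/scene17.png

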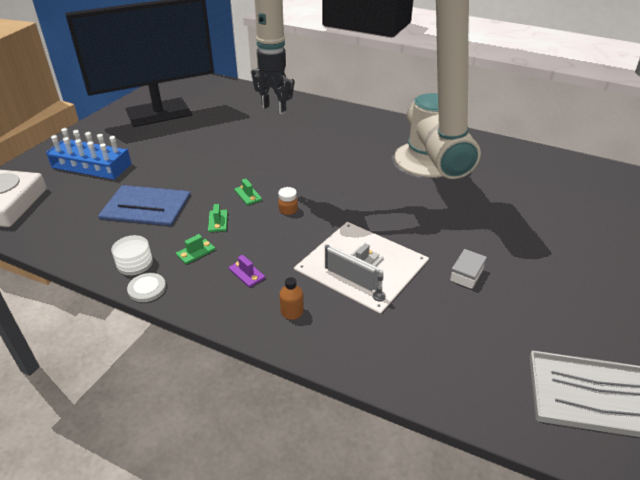

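The top picture shows the carrier flat between the rails at crop (365,295), ends level with theirs, and the folded pair along the back, (215,115) to (485,160). Jar, box and bottle are unmoved in both views, and the arm is clear.

```bash
python3 -c "
from bench import *
print(job_done())"
```

```text
the job is handed in; nothing more can be done
None
```

The screen is folded and home, the grey carrier sits between the rails, and the job was handed in at about 16 s of the 67 s allowed. I folded panel B flat onto A until it met its stop. Then I pushed the pair home until A met its stop, with no more travel at about 11 N. Only after that did I lift the carrier, set it down between the rails, let go and move the arm clear.

| Last check (top camera) | Result |
|---|---|
| Carrier position | 0.8 mm along and 1.5 mm across from the rails' centre |
| Carrier angle | within 0.2° of the rails by the plate outline, 0.6° by its grip block |
| Carrier height | plate top at 18.4 mm, against 18 mm for lying flat on the base |
| Screen | parallel to the base's back within 0.1°, panels spanning x = 73.5 to 87.5 mm (73 to 87 expected) |
| Jar, slide box and bottle | within 1 mm of where they started |

- **Panel A moved early:** while I was folding B, A swung about 0.13 rad (7°) towards home. I measured it again and corrected the push. B was still part-way open then, but it did not come near the bottle.
- **Checks that disagreed:** before I let go, the scene camera put the carrier up to 2 mm off, about 1 mm more than the top camera shows now. No check failed.

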